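Make a bead mill ready: load carriers under the cover, fill and shut the ball hopper

ROBOT

A 6-joint arm with a two-finger parallel gripper is mounted at the origin on the work surface. World frame = base frame: x ahead of the robot, y to its left, z up, the work surface at z = 0. Lengths are in m, angles in rad, forces in N, time in s.
With the tool pointing down it reaches from about 0.375 to 0.925 m from the base axis. Payload 5.7 kg.
Tool frame: the origin (TCP) lies at the very end of the fingers, on their centre line; the grasp point (between the pads) lies 19 mm behind it; z points along the fingers, y is the line along which they close (so a half turn about z gives the same grasp; the last joint's range is limited). The gripper opens to 88 mm and grips with 3 to 60 N. Pads are 20 mm wide; open, the fingers measure 115 mm over their backs; the gripper's body (75 mm by 178 mm) begins 61 mm behind the grasp point.
Start: joints at [1.081, 0.359, 1.51, -0, 1.272, -0.115], TCP at [0.22, 0.558, 0.223] pointing down, gripper open.
Joint ranges: [-2.97, 2.97], [-1.01, 2.36], [0.21, 2.38], [-0.96, 4.11], [0.2, 2.71], [-2.98, 2.98]. Speed limits (rad/s): [2.39, 2.39, 3.14, 3.14, 3.14, 3.14].

INTERFACE

Orientations are given as a rotation vector (axis times angle).
In Python, from workcell import robot, optics gives the robot as it stands.
- The arm moves only by the shell command python3 -m crank 'ROWS' [FORCE]. ROWS is a JSON object of lists of equal length, an entry for each row: "angular": the turn, a rotation vector about the world's x, y, z in degrees, a list of three; "offset": the shift along the world's x, y, z in mm, a list of three; "jaw": the closure, from 0 (fully open) to 1 (shut). A call has exactly 8 rows; each row is the pose to reach, as a shift and turn from the pose commanded when the call began; what a row does not reach only later rows make up. A row lasts 1/8 s, in which the tool goes at most 62.5 mm and 10.7 degrees, less where a joint would pass 70% of its speed; a pose out of reach is approached as far as the arm can. A call with a gripper value outside its range is refused whole. The fingers move at their own pace and stop on an object; FORCE is the grip in N (left out, the last holds). Time passes only in rows, so rows that repeat a pose let the fingers close, or fill a call up. It gives the time, the measured TCP pose, the force, the opening and the grip force at its end, in the units of the state.
- robot.get_obs(): the state, without advancing time (a new reading comes with each control period).
- optics.capture(name): name is "scene" or "top" or "wrist"; returns (picture, depth): 400x640x3 uint8, red, green, blue; 400x640 float32, m along the optical axis (not along the pixel's ray), 0 where there is no reading.
- optics.get_calibration(name): a dict with "fx", "fy", "cx", "cy" (pixels), "k1" (the pictures are not rectified: a ray, as slopes to the right and down, at radius r is drawn at 1 + k1 r^2 times it, then the intrinsics apply), "xyz" and "attitude" of the camera in the world. Camera axes: x right, y up, looking along -z (the intrinsics and any distortion apply to the point x, -y, -z); pixel columns grow to the right and rows downward; lengths in m; the calibration is good to about 2 mm. A picture is of the moment at which its call begins: read the wrist's pose just before it. get_calibration takes no time and is no camera call; for the wrist camera it gives the pose at the moment of the call.
- robot.hand_in(): hands the job in; it is judged then, once.
The state is a dict: "clock": time; "q": joint angles; "joint_vel": joint speeds; "joint_torque": joint torques, N m; "eef_pos": TCP position; "eef_rot": TCP orientation; "wrist_force": force on the tool from outside, world axes, zero at the start; "ft_torque": the same for the moment, N m; "finger_gap": opening from 0.0 (shut) to 1.0 (fully open); "finger_force": force on a finger pad.
Only numpy, scipy, OpenCV 4.12 (cv2) and the standard library are available. Lean on these libraries where they do the work, as an engineer would, in place of code of your own. Each camera call takes 0.05 s, during which the arm holds its last target. There are 200 camera calls.

TASK

Get the bead mill ready for a run. Slide every sample carrier standing on the table from the open loading bay in under the clear hold-down cover, so that the first is up against the red end stop and all of them are wholly under the cover; pour all the white grinding balls from the yellow jug into the hopper, stand the empty jug back upright on its green mat, and lower the hopper's blue lid until it is fully shut, without slamming it. Do not knock the reagent bottle or the pen about.

Things in the scene. Friction and masses are not known exactly. Their poses are not given: they have to be found in the camera images.
- lane: Loading lane of the mill, fixed; carriers travel along its own +y. Origin: centre of its underside, z up. Aluminium bed 94 mm wide (x), 310 mm long (y -155 to +155), top at 6 mm. From y = -55 to +145 mm it has side walls (62 mm apart inside) and a clear cover: underside at 48, top at 54 mm, with a 20 mm slot along x = 0 for the grip plates, open at the bay end.
- lane_bay (a point): Middle of the open loading bay, on the bed's top (lane frame x 0, y -118, z 6 mm). The bay, y -155 to -88 mm, is open above and at the sides. Beyond it blue guide plates, 36 mm high, narrow the way from about 88 mm to 62 mm at the cover.
- lane_mouth (a point): Where the cover begins, at the middle of the bed's top (lane frame y -55 mm). A carrier is wholly under the cover once its centre is over 23 mm past this.
- lane_stop (a point): Foot of the red end stop's face, on the bed's top (lane frame y +145 mm); the stop is 54 mm high, with a white housing 150 mm wide, 55 mm high behind it. Four carriers (46 mm each) fit between mouth and stop with 16 mm to spare.
- carrier0: Sample carrier, loose, 0.16 kg (may be absent): white block 56 (own x) x 46 (own y) x 20 mm with blue-capped tubes up to 34 mm high; in its middle an upright orange grip plate 10 mm thick (x) x 24 mm (y), up to 100 mm above the underside; pinch it from above across the 10 mm. Origin: centre of the underside, z up. Half a turn makes no difference.
- carrier1: Sample carrier, loose, 0.16 kg (may be absent): white block 56 (own x) x 46 (own y) x 20 mm with blue-capped tubes up to 34 mm high; in its middle an upright orange grip plate 10 mm thick (x) x 24 mm (y), up to 100 mm above the underside; pinch it from above across the 10 mm. Origin: centre of the underside, z up. Half a turn makes no difference.
- carrier2: Sample carrier, loose, 0.16 kg (may be absent): white block 56 (own x) x 46 (own y) x 20 mm with blue-capped tubes up to 34 mm high; in its middle an upright orange grip plate 10 mm thick (x) x 24 mm (y), up to 100 mm above the underside; pinch it from above across the 10 mm. Origin: centre of the underside, z up. Half a turn makes no difference.
- carrier3: Sample carrier, loose, 0.16 kg (may be absent): white block 56 (own x) x 46 (own y) x 20 mm with blue-capped tubes up to 34 mm high; in its middle an upright orange grip plate 10 mm thick (x) x 24 mm (y), up to 100 mm above the underside; pinch it from above across the 10 mm. Origin: centre of the underside, z up. Half a turn makes no difference.
- hopper: Ball hopper, fixed white open box 110 (own x) x 140 (own y) x 50 mm high, walls and floor 5 mm. Origin: centre of the underside, z up. The lid's hinge runs along the rim on its own +x side (which is on the side away from the mill lane, about world -y).
- lid (a joint): Hinge of the hopper's blue lid, rad: 0 shut flat on the rim, grows as it opens (pi/2 upright, more leans away to the hopper's own +x). The lid reaches 110 mm from the hinge, is 140 mm wide, 6 mm thick, with a black knob near its free edge, mid-width, on its outer face. The stiff hinge holds it at any angle until pushed with a few newtons.
- lid_hinge (a point): Middle of the lid's hinge line, on the hopper's rim.
- lid_handle (a point): Grip point of the lid's knob, 35 mm off the lid's outer face.
- jug: Yellow open jug, loose, 0.12 kg, holding six balls. Floor 60 (own x) x 58 (own y) mm, 75 mm high. Grip its flat sides (own y = +-29 mm) from above, pads about 50 mm above the underside. The wall towards own -x slants out by 30 degrees as a spout; balls roll out over it once the jug is tipped 70 to 80 degrees that way. Origin: centre of the underside, z up.
- jug_lip (a point): Middle of the spout's pouring edge: in the jug's frame 70 mm towards -x, 75 mm up.
- mat: Green mat, fixed, 120 (own x) x 110 (own y) x 3 mm, on which the jug stands. Origin: centre of the underside.
- ball0_center (a point): Centre of a white grinding ball, 16 mm across, 12 g; starts in the jug.
- ball1_center (a point): Centre of a white grinding ball, 16 mm across, 12 g; starts in the jug.
- ball2_center (a point): Centre of a white grinding ball, 16 mm across, 12 g; starts in the jug.
- ball3_center (a point): Centre of a white grinding ball, 16 mm across, 12 g; starts in the jug.
- ball4_center (a point): Centre of a white grinding ball, 16 mm across, 12 g; starts in the jug.
- ball5_center (a point): Centre of a white grinding ball, 16 mm across, 12 g; starts in the jug.
- reagent: Blue reagent bottle, loose, 52 mm across, 100 mm high; bystander. Origin: centre of the underside, z up.
- pen: Marker pen lying on the table, 120 mm long (own x), 12 mm thick; bystander. Origin: centre of the underside.

How it is judged:
By the outcome, as a careful person would: the job done as asked, in the order asked, and still so for the second after the job is handed in, with the robot touching nothing.
Of carrier0, carrier1, carrier2, carrier3 only 2 to 4 are there at a start; the rules pass over those that are not, and their reading is None.
At some moment in a run one of carrier0, carrier1, carrier2, carrier3 may be knocked a few centimetres aside while the robot is not near it.
It also fails if it takes over 210 s, if anything falls off the work surface, if the arm or the gripper's body presses on something with over 40 N, if the wrist force passes 120 N, or if a joint passes its speed limit or range.

## Working session

There is one attempt and no reset: what is moved stays moved. The work goes in short steps, Python scripts to look and compute and a shell command to move; the robot and the scene stay as the last step left them, time stands still between calls to the robot, and variables do not carry over. Pictures are saved under pics/ and viewed, at most 19 in all, crops included, and the job is handed in when it is done.

```bash
ls; mkdir -p pics
cat > h.py <<'E'
import numpy as np, cv2
from scipy.spatial.transform import Rotation as R
from workcell import robot, optics
def snap(name,fn):
    c=optics.get_calibration(name); p,d=optics.capture(name)
    cv2.imwrite(f'pics/{fn}.png',p[:,:,::-1]); np.savez(f'pics/{fn}.npz',p=p,d=d,c=np.array(c,dtype=object)); return p,d,c
def load(fn):
    z=np.load(f'pics/{fn}.npz',allow_pickle=True); return z['p'],z['d'],z['c'].item()
def rot(c):
    a=np.array(c['attitude'],float); return R.from_rotvec(a).as_matrix() if a.size==3 else a.reshape(3,3)
def cloud(d,c):
    h,w=d.shape; K=np.array([[c['fx'],0,c['cx']],[0,c['fy'],c['cy']],[0,0,1.]])
    uv=np.stack(np.meshgrid(np.arange(w),np.arange(h)),-1).reshape(-1,1,2).astype(float)
    s=cv2.undistortPoints(uv,K,np.array([c['k1'],0,0,0.])).reshape(h,w,2)
    P=np.stack([s[...,0]*d,-s[...,1]*d,-d],-1)
    X=P@rot(c).T+np.array(c['xyz']); X[d==0]=np.nan; return X
def ray(c,u,v,z):
    K=np.array([[c['fx'],0,c['cx']],[0,c['fy'],c['cy']],[0,0,1.]])
    s=cv2.undistortPoints(np.array([[[u,v]]],float),K,np.array([c['k1'],0,0,0.])).ravel()
    r=rot(c)@np.array([s[0],-s[1],-1]); o=np.array(c['xyz']); return o+r*(z-o[2])/r[2]
def hsv(p): return cv2.cvtColor(p,cv2.COLOR_RGB2HSV)
E
python3 - <<'E'
from h import *
o=robot.get_obs(); print(o)
for n in('top','scene'):
    p,d,c=snap(n,n+'0'); print(n,c)
E
```

```text
pics
{'clock': 0.0, 'q': array([ 1.08086546e+00,  3.59492476e-01,  1.51141118e+00, -2.39875372e-05,
        1.27248675e+00, -1.15086833e-01]), 'joint_vel': array([ 3.39912290e-03,  7.06256165e-04, -2.63178995e-05,  3.60247344e-04,
       -6.00158264e-04, -2.90421388e-04]), 'joint_torque': array([ 7.47044269e-04, -5.15381992e+01, -2.70724833e+01,  6.75312476e-02,
        3.50751949e-02, -1.54683153e-04]), 'eef_pos': array([0.21936364, 0.55773422, 0.22182513]), 'eef_rot': array([-5.85255682e-01, -3.08607282e+00,  2.70595322e-03]), 'wrist_force': array([-0.00584647,  0.34394773,  0.38878341]), 'ft_torque': array([-0.02091451, -0.00368296, -0.01852468]), 'finger_force': 0.0, 'finger_gap': 1.0035520239075524}
top {'fx': 426.06270561369234, 'fy': 426.06270561369234, 'cx': 321.40153697470345, 'cy': 192.31786820854725, 'k1': -0.07582869842679861, 'xyz': array([ 0.3921006 , -0.0323538 ,  1.07363747]), 'attitude': array([ 0.15455063, -0.13231195, -1.5592171 ])}
scene {'fx': 463.2391206298403, 'fy': 463.2391206298403, 'cx': 320.3206226649592, 'cy': 190.08286912692088, 'k1': 0.03453236784107379, 'xyz': array([ 1.10018124, -0.56030061,  1.02055614]), 'attitude': array([0.65514394, 0.26523584, 0.72846731])}
```

View pics/top0.png

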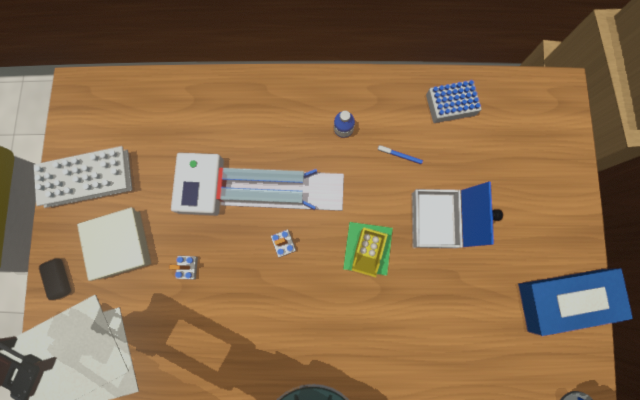

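View pics/scene0.png

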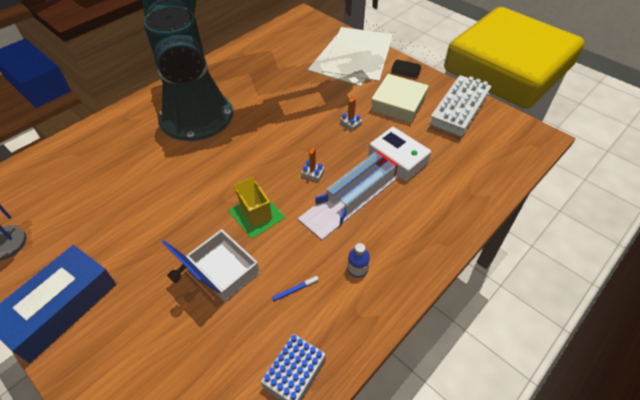

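The top view shows two carriers, at (186,267) and (283,243). The lane runs from its stop at (220,190) to the bay end at (343,190). The jug is at (368,249) on the mat, the hopper at (437,218) with its lid open past upright and the knob at (497,215), the bottle at (344,122) and the pen at (400,155). The scene view shows the same two carriers and no others. Now I'll measure them.

Run:
```python
from h import *
ims={}
for n in('top0','scene0'):
    p,d,c=load(n); ims[n]=(p,cloud(d,c),hsv(p))
np.set_printoptions(precision=4,suppress=True)
def rect(name,pts):
    r=cv2.minAreaRect((pts[:,:2]*1000).astype(np.float32)); print(name,len(pts),'rect',np.round(r[0],1),np.round(r[1],1),round(r[2],1),'zmed',np.round(np.nanpercentile(pts[:,2],[5,50,95]),4))
for n,(p,X,H) in ims.items():
    print(n)
    h,s,v=H[...,0].astype(int),H[...,1],H[...,2]
    Z=X[...,2]; 
    def reg(x0,x1,y0,y1): return (X[...,0]>x0)&(X[...,0]<x1)&(X[...,1]>y0)&(X[...,1]<y1)
    # table z
    print('table z',np.nanmedian(Z[reg(.3,.7,-.5,.5)]))
    ok=reg(.15,.8,-.6,.6)
    rect('mat green',X[ok&(h>45)&(h<75)&(s>120)&(Z<.01)])
    y=ok&(h>22)&(h<33)&(s>150)
    rect('jug yellow',X[y]); rect('jug top',X[y&(Z>.069)])
    # orange plates
    o=ok&(h>=3)&(h<17)&(s>170)&(Z>.045)
    nn,l,st,ce=cv2.connectedComponentsWithStats(o.astype(np.uint8))
    for i in range(1,nn):
        if st[i,4]>4: rect(f'orange {ce[i]}',X[l==i]); rect('  top',X[(l==i)&(Z>.09)]) if ((l==i)&(Z>.09)).sum()>2 else 0
    r=ok&((h<4)|(h>175))&(s>150)&(Z>.02); 
    if r.sum()>3: rect('red',X[r])
    b=ok&(h>105)&(h<125)&(s>150)&(Z>.015)
    nn,l,st,ce=cv2.connectedComponentsWithStats(b.astype(np.uint8))
    for i in range(1,nn):
        if st[i,4]>4: rect(f'blue {ce[i]}',X[l==i])
p,X,H=ims['top0']
for u,v in [(413,192),(461,192),(461,247),(415,247),(465,190),(490,184),(494,243),(466,246),(497,215),(175,154),(217,154),(215,213),(172,211),(343,174),(342,208),(313,174),(313,208),(221,169),(220,205),(380,148),(421,162)]:
    print((u,v),X[v,u])
```

```text
top0
table z 0.0017034282560035585
mat green 683 rect [ 449.3 -133.3] [105.1 114.7] 82.2 zmed [0.0002 0.0036 0.0068]
jug yellow 864 rect [ 435.6 -131.2] [ 61.6 102. ] 74.9 zmed [0.0066 0.0506 0.0796]
jug top 265 rect [ 436.1 -129.6] [ 57.5 102.1] 74.3 zmed [0.0705 0.0772 0.081 ]
orange [178.2 266.4] 5 rect [398.3 308.7] [3.9 1.9] 49.4 zmed [0.095  0.1011 0.1022]
  top 5 rect [398.3 308.7] [3.9 1.9] 49.4 zmed [0.095  0.1011 0.1022]
red 89 rect [602.8 234.2] [ 8.4 76.3] 89.0 zmed [0.0518 0.0547 0.0578]
blue [447.   110.75] 8 rect [ 791.5 -333.8] [ 4.7 10.3] 61.9 zmed [0.0537 0.0568 0.0604]
blue [453.3 109.5] 10 rect [ 794.4 -349.5] [5.5 8.2] 62.0 zmed [0.0545 0.0574 0.0594]
blue [459.625 108.75 ] 8 rect [ 796.7 -365.3] [3.8 7.7] 3.2 zmed [0.0562 0.0589 0.062 ]
blue [441.   111.75] 8 rect [ 789.  -318.2] [4.5 8.6] 61.1 zmed [0.0544 0.0568 0.0589]
blue [477.0193 215.3009] 1708 rect [ 520.1 -383.8] [ 52.6 136.3] 89.3 zmed [0.0604 0.113  0.1547]
blue [545.2896 305.511 ] 2082 rect [ 312.2 -560.8] [118.9  96.8] 8.6 zmed [0.0288 0.0745 0.0779]
scene0
table z 0.00019265963070336234
mat green 6
[... 2232 characters left out ...]
5835 -0.3586  0.0528]
(461, 247) [ 0.4527 -0.3689 -0.0007]
(415, 247) [ 0.4504 -0.2449  0.0358]
(465, 190) [ 0.5859 -0.3642  0.0666]
(490, 184) [ 0.5823 -0.3912  0.1572]
(494, 243) [ 0.4627 -0.454  -0.0006]
(466, 246) [ 0.4514 -0.361   0.0631]
(497, 215) [ 0.5169 -0.4135  0.1297]
(175, 154) [0.6913 0.3715 0.0008]
(217, 154) [0.6761 0.2441 0.0551]
(215, 213) [0.5309 0.2471 0.0324]
(172, 211) [0.5324 0.3496 0.0511]
(343, 174) [ 0.6375 -0.0714  0.0066]
(342, 208) [ 0.5501 -0.069   0.001 ]
(313, 174) [0.6353 0.0053 0.0142]
(313, 208) [0.5445 0.0035 0.0367]
(221, 169) [0.6378 0.2321 0.0546]
(220, 205) [0.556  0.2438 0.0004]
(380, 148) [ 0.7046 -0.1665  0.0157]
(421, 162) [ 0.6695 -0.2724  0.0103]
```

Run:
```python
from h import *
p,d,c=load('top0'); 
a=cv2.resize(p[140:290,165:385],None,fx=3.6,fy=3.6,interpolation=cv2.INTER_CUBIC)
cv2.imwrite('pics/crop1.png',a[:,:,::-1])
```

```text
(no output)
```

View pics/crop1.png

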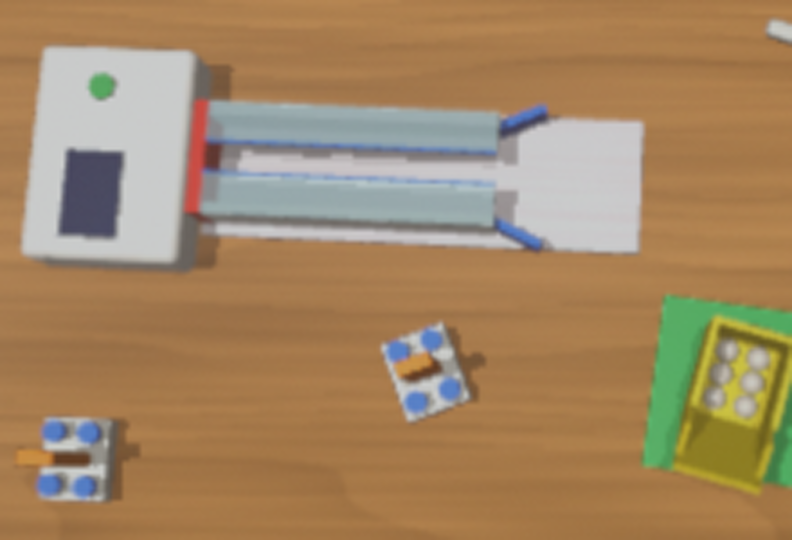

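Run:
```python
from h import *
np.set_printoptions(precision=4,suppress=True)
p,d,c=load('top0')
g=lambda u,v,z:ray(c,165+u/3.6-.36,140+v/3.6-.36,z)
for n,u,v,z in [('bay far',643,121,.006),('bay near',640,252,.006),('cov far',499,113,.054),('cov near',494,227,.054),('cov stop far',209,101,.054),('cov stop near',201,215,.054),('slot far bay',495,154,.054),('slot near bay',495,185,.054),('slot far stop',206,142,.054),('slot near stop',206,171,.054),('Bplate',398,372,.1),('Bplate',432,358,.1),('Bc',382,347,.02),('Bc',442,323,.02),('Bc',469,398,.02),('Bc',407,420,.02),('Ac',41,418,.02),('Ac',116,418,.02),('Ac',116,500,.02),('Ac',40,500,.02),('Apl',16,458,.1),('Apl',53,458,.1)]:
    print(n,g(u,v,z)[:2])
p,d,c=load('scene0')
a=cv2.resize(p[85:245,285:445],None,fx=3.7,fy=3.7,interpolation=cv2.INTER_CUBIC)
cv2.imwrite('pics/crop2.png',a[:,:,::-1])
```

```text
bay far [ 0.6396 -0.0721]
bay near [ 0.5452 -0.0699]
cov far [0.6336 0.028 ]
cov near [0.5547 0.0301]
cov stop far [0.6413 0.2281]
cov stop near [0.5617 0.2296]
slot far bay [0.605  0.0302]
slot near bay [0.5835 0.0299]
slot far stop [0.6124 0.2287]
slot near stop [0.5922 0.2277]
Bplate [0.454  0.0867]
Bplate [0.463  0.0653]
Bc [0.4761 0.108 ]
Bc [0.493 0.067]
Bc [0.4418 0.0474]
Bc [0.4264 0.0895]
Ac [0.4246 0.3434]
Ac [0.4254 0.2907]
Ac [0.3698 0.2877]
Ac [0.3688 0.3407]
Apl [0.3966 0.3296]
Apl [0.397  0.3055]
```

View pics/crop2.png

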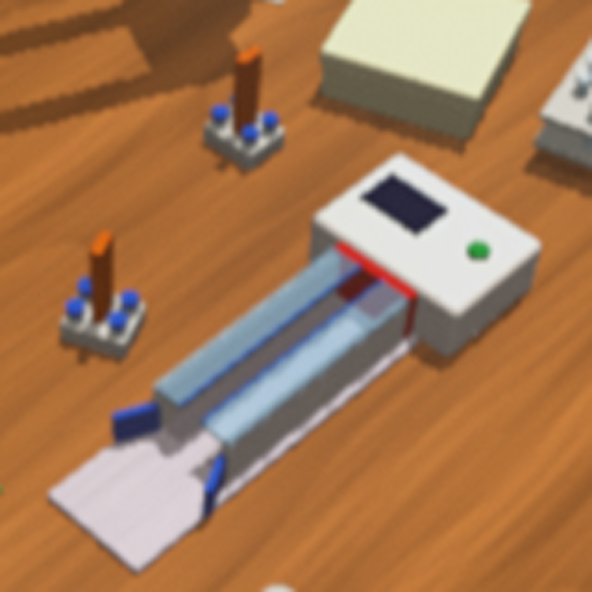

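The crop confirms the lane's mouth, with both guide plates open at the bay end, and both orange plates standing upright. Carrier A is at (0.396, 0.317) with yaw about 0°, and carrier B at (0.4585, 0.077) with yaw about 21°. The lane's centre line runs from (0.594, 0.029) at the mouth to (0.6015, 0.229) at the stop, yaw about -2°. I'll pick A first.

```bash
python3 -m crank '{"angular":[[0,0,-9.5],[0,0,-19],[0,0,-28.5],[0,0,-38],[0,0,-47.5],[0,0,-57],[0,0,-66.5],[0,0,-69]],"offset":[[25,-35,0],[50,-70,0],[76,-105,0],[101,-140,0],[126,-175,0],[152,-210,0],[177,-241,0],[177,-241,0]],"jaw":[0,0,0,0,0,0,0,0]}' 20
python3 - <<'E'
from h import *
np.set_printoptions(precision=4,suppress=True)
o=robot.get_obs();m=R.from_rotvec(o['eef_rot']).as_matrix();print(o['eef_pos'],np.degrees(np.arctan2(m[1,1],m[0,1])),m[:,2],o['q'])
p,d,c=load('scene0')
g=lambda u,v,z:ray(c,285+u/3.7-.36,85+v/3.7-.36,z)
for n,u,v,z in [('bay near',50,495,.006),('bay far',138,572,.006),('cov near',157,390,.054),('cov far',222,440,.054),('slot n',182,402,.054),('slot f',206,424,.054),('stop n',338,248,.054),('stop f',413,297,.054)]: print(n,g(u,v,z)[:2])
p,d,c=snap('wrist','w1');print(c['fx'],c['xyz'])
E
```

```text
clock: 1.1
eef_pos: [0.3981, 0.3152, 0.2224]
eef_rot: [2.237, 2.205, -0.001]
wrist_force: [-0.4, 0.2, 0.8]
finger_gap: 1.0
finger_force: 0.0
[0.3981 0.3152 0.2224] -0.8244208528804191 [-0.0001 -0.0009 -1.    ] [ 0.5342  0.2267  1.7055 -0.0008  1.2099  0.5488]
bay near [ 0.5451 -0.0685]
bay far [ 0.6379 -0.073 ]
cov near [0.5607 0.0287]
cov far [0.626  0.0268]
slot n [0.5816 0.0329]
slot f [0.608  0.0298]
stop n [0.5652 0.2319]
stop f [0.6398 0.2306]
286.6575971154807 [0.3994 0.3807 0.3849]
```

View pics/w1.png

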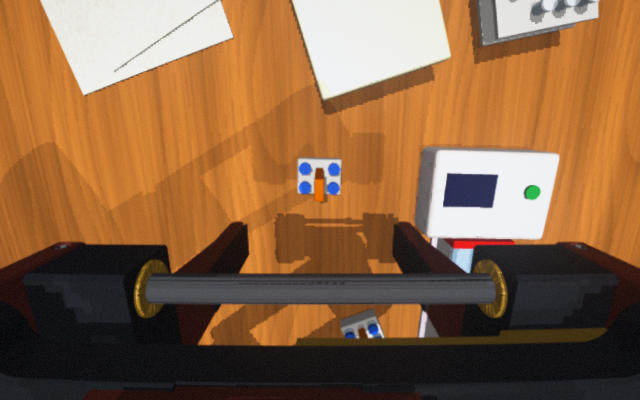

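The wrist view shows carrier A at (320,178), square and centred between the fingers. Next I descend and grip.

```bash
python3 - <<'E'
from h import *
p,d,c=load('w1')
for u,v,z in [(298,159,.02),(341,159,.02),(341,196,.02),(298,196,.02),(319.5,201,.1),(319.5,182,.1)]: print(ray(c,u,v,z)[:2].round(4))
E
python3 -m crank '{"angular":[[0,0,0],[0,0,0],[0,0,0],[0,0,0],[0,0,0],[0,0,0],[0,0,0],[0,0,0]],"offset":[[-1,1,-30],[-1,2,-60],[-1,2,-90],[-1,2,-120],[-1,2,-145],[-1,2,-164],[-1,2,-164],[-1,2,-164]],"jaw":[0,0,0,0,0,0,0,0.8]}' 25
python3 -m crank '{"angular":[[0,0,0],[0,0,0],[0,0,0],[0,0,0],[0,0,0],[0,0,0],[0,0,0],[0,0,0]],"offset":[[0,0,0],[0,0,0],[0,0,0],[0,0,0],[0,0,0],[0,0,0],[0,0,20],[0,0,40]],"jaw":[1,1,1,1,1,1,1,1]}' 25
```

```text
[0.3709 0.34  ]
[0.4255 0.3393]
[0.4258 0.2909]
[0.3694 0.2917]
[0.3979 0.3056]
[0.3982 0.3255]
clock: 2.15
eef_pos: [0.3958, 0.3196, 0.059]
eef_rot: [-2.23, -2.213, -0.0]
wrist_force: [0.4, -0.3, 0.1]
finger_gap: 0.922
finger_force: 0.0
clock: 3.15
eef_pos: [0.3951, 0.319, 0.0986]
eef_rot: [-2.23, -2.212, 0.002]
wrist_force: [-1.1, -0.4, -1.3]
finger_gap: 0.112
finger_force: 25.0
```

```bash
python3 -m crank '{"angular":[[0,0,0],[0,0,-0.5],[0,0,-1],[0,0,-1.5],[0,0,-1.5],[0,0,-1.5],[0,0,-1.5],[0,0,-1.5]],"offset":[[0,-15,25],[20,-60,40],[50,-110,40],[82,-160,40],[115,-210,40],[147,-260,40],[180,-315,40],[198,-350,40]],"jaw":[1,1,1,1,1,1,1,1]}'
python3 -m crank '{"angular":[[0,0,0],[0,0,0],[0,0,0],[0,0,0],[0,0,0],[0,0,0],[0,0,0],[0,0,0]],"offset":[[0,0,0],[0,0,-15],[0,0,-30],[0,0,-45],[0,0,-58],[0,0,-66],[0,0,-66],[0,0,-66]],"jaw":[1,1,1,1,1,1,1,1]}'
python3 - <<'E'
from h import *
p,d,c=snap('top','t2')
a=cv2.resize(p[140:240,195:375],None,fx=4.4,fy=4.4,interpolation=cv2.INTER_CUBIC)
cv2.imwrite('pics/crop3.png',a[:,:,::-1])
p,d,c=snap('wrist','w2'); a=p
cv2.imwrite('pics/w2.png',a[:,:,::-1])
o=robot.get_obs();m=R.from_rotvec(o['eef_rot']).as_matrix();print(o['eef_pos'],np.degrees(np.arctan2(m[1,1],m[0,1])),o['wrist_force'])
E
```

```text
clock: 4.15
eef_pos: [0.5949, -0.0334, 0.1383]
eef_rot: [2.261, 2.181, -0.0]
wrist_force: [-0.4, 0.6, -2.4]
finger_gap: 0.116
finger_force: 25.0
clock: 5.15
eef_pos: [0.5926, -0.0303, 0.0741]
eef_rot: [-2.258, -2.184, 0.002]
wrist_force: [-6.5, -0.2, 19.5]
finger_gap: 0.11
finger_force: 25.0
[ 0.59262901 -0.03028706  0.07412125] -1.9182115182668595 [-7.23109524  0.82714084 18.93754272]
```

View pics/w2.png

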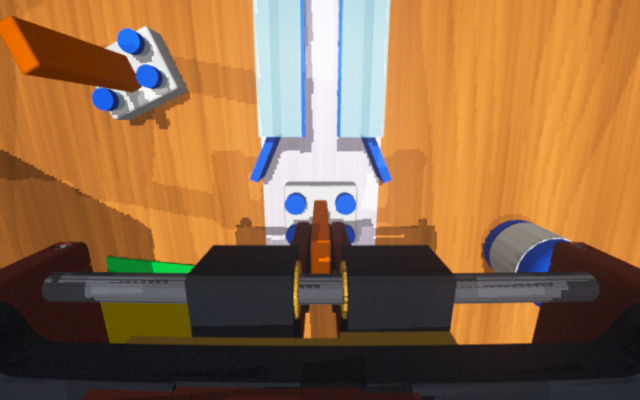

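The wrist view shows the carrier at (320,205), centred between the guide ends at (255,180) and (385,180). It's pressing at 19 N though, about 9 mm higher than expected, so I'll check heights with depth.

Run:
```python
from h import *
np.set_printoptions(precision=4,suppress=True)
for n,pts in (('w2',[(320,187),(320,195),(290,187),(352,187),(296,204),(345,204),(320,210),(320,230),(320,250),(320,265),(320,160),(320,172),(300,160),(275,225),(372,225),(400,200)]),):
    p,d,c=load(n);X=cloud(d,c)
    for u,v in pts: print(n,(u,v),X[v,u],p[v,u])
p,d,c=load('t2');X=cloud(d,c)
m=(X[...,0]>.54)&(X[...,0]<.65)&(X[...,1]<-.012)&(X[...,1]>-.09)&(X[...,2]<.06)
for v in range(168,212,4): print(v,[f'{1000*X[v,u,2]:.0f}' for u in range(312,350,3)])
```

```text
w2 (320, 187) [ 0.5938 -0.0091  0.0275] [234 234 233]
w2 (320, 195) [ 0.5936 -0.0152  0.0279] [239 238 237]
w2 (290, 187) [ 0.5713 -0.0086  0.0266] [233 233 233]
w2 (352, 187) [ 0.6178 -0.0103  0.0256] [235 234 234]
w2 (296, 204) [ 0.5765 -0.0181  0.0407] [ 49 112 238]
w2 (345, 204) [ 0.6112 -0.0192  0.0408] [ 51 113 238]
w2 (320, 210) [ 0.5935 -0.0191  0.0542] [144  70  37]
w2 (320, 230) [ 0.5935 -0.0195  0.0908] [138  65  28]
w2 (320, 250) [ 0.5934 -0.0243  0.1059] [155  72  19]
w2 (320, 265) [ 0.5931 -0.0322  0.1063] [154  67   7]
w2 (320, 160) [0.5943 0.0085 0.0064] [245 240 246]
w2 (320, 172) [ 0.594  -0.001   0.0072] [243 238 245]
w2 (300, 160) [0.5783 0.0091 0.0065] [243 238 244]
w2 (275, 225) [ 0.5543 -0.0454  0.0062] [236 230 238]
w2 (372, 225) [ 0.6367 -0.048   0.0062] [161 150 161]
w2 (400, 200) [ 0.6614 -0.0283  0.0004] [208 132  62]
168 ['366', '383', '409', '412', '414', '414', '414', '412', '391', '381', '361', '327', '3']
172 ['333', '351', '363', '373', '373', '376', '374', '368', '361', '350', '324', '293', '3']
176 ['293', '316', '330', '340', '345', '346', '343', '340', '327', '312', '293', '2', '-2']
180 ['248', '291', '296', '308', '312', '312', '311', '303', '294', '285', '179', '-0', '493']
184 ['243', '243', '256', '279', '280', '288', '281', '278', '255', '244', '244', '-1', '561']
188 ['243', '246', '246', 'nan', '245', '244', '245', '246', '245', '245', '246', '2', '577']
192 ['4', '172', '206', '206', '210', '212', '211', '214', '209', '175', '6', '2', '582']
196 ['8', '199', '200', '193', '198', '199', '200', '198', '198', '169', '7', '-2', '586']
200 ['7', '198', '197', '26', '23', '25', '25', '28', '199', '171', '2', '534', '591']
204 ['194', '195', '197', '199', '194', '198', '197', '197', '198', '198', '5', '591', '593']
208 ['602', '602', '602', '599', '199', '198', '199', '198', '196', '198', '1', '596', '597']
```

View pics/crop3.png

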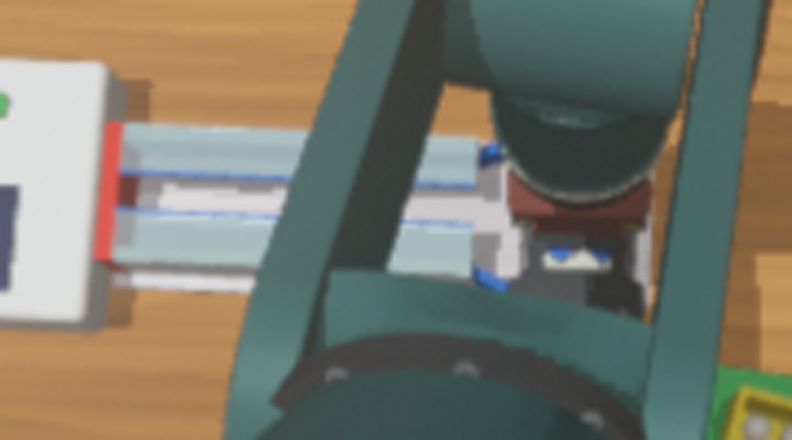

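The carrier is flat on the bed (block top 26 mm, plate top 106 mm), so the plate slipped in the grip. I'll regrip lower, firmer, then slide it in.

```bash
python3 -m crank '{"angular":[[0,0,0],[0,0,0],[0,0,0],[0,0,0],[0,0,0],[0,0,0],[0,0,0],[0,0,0]],"offset":[[0,0,0],[0,0,0],[0,-3,-3],[0,-3,-8],[0,-3,-8],[0,-3,-8],[0,-3,-8],[0,-3,-8]],"jaw":[0.6,0.6,0.6,0.6,1,1,1,1]}' 40
python3 -m crank '{"angular":[[0,0,0],[0,0,0],[0,0,0],[0,0,0],[0,0,0],[0,0,0],[0,0,0],[0,0,0]],"offset":[[0,0,0],[0,0,0],[0,10,0],[0.6,20,0],[1,30,0],[1.2,40,0],[1.5,50,0],[2,60,0]],"jaw":[1,1,1,1,1,1,1,1]}' 40
```

```text
clock: 6.25
eef_pos: [0.5935, -0.0336, 0.0645]
eef_rot: [-2.259, -2.183, 0.0]
wrist_force: [0.3, 0.1, -1.4]
finger_gap: 0.112
finger_force: 40.0
clock: 7.25
eef_pos: [0.5957, 0.0271, 0.0646]
eef_rot: [-2.259, -2.183, 0.0]
wrist_force: [0.7, -0.2, -1.5]
finger_gap: 0.114
finger_force: 40.0
```

```bash
python3 -m crank '{"angular":[[0,0,0],[0,0,0],[0,0,0],[0,0,0],[0,0,0],[0,0,0],[0,0,0],[0,0,0]],"offset":[[0.5,15,0],[1,30,0],[1.5,45,0],[2,60,0],[2.5,75,0],[3,90,0],[3.5,105,0],[4,120,0]],"jaw":[1,1,1,1,1,1,1,1]}'
python3 -m crank '{"angular":[[0,0,0],[0,0,0],[0,0,0],[0,0,0],[0,0,0],[0,0,0],[0,0,0],[0,0,0]],"offset":[[0,5,0],[0.5,10,0],[1,15,0],[1,20,0],[1,25,0],[1.2,30,0],[1.3,35,0],[1.4,39,0]],"jaw":[1,1,1,1,1,1,1,1]}'
```

```text
clock: 8.25
eef_pos: [0.5997, 0.1473, 0.0646]
eef_rot: [-2.259, -2.183, 0.0]
wrist_force: [0.1, 0.6, -2.0]
finger_gap: 0.11
finger_force: 40.0
clock: 9.25
eef_pos: [0.601, 0.1857, 0.0646]
eef_rot: [-2.259, -2.183, 0.0]
wrist_force: [0.7, 0.1, -1.9]
finger_gap: 0.109
finger_force: 40.0
```

```bash
python3 -m crank '{"angular":[[0,0,0],[0,0,0],[0,0,0],[0,0,0],[0,0,0],[0,0,0],[0,0,0],[0,0,0]],"offset":[[0,3,0],[0,6,0],[0,9,0],[0,12,0],[0,15,0],[0.5,17,0],[0.5,18,0],[0.5,19,0]],"jaw":[1,1,1,1,1,1,1,1]}'
```

```text
clock: 10.25
eef_pos: [0.6016, 0.2032, 0.0647]
eef_rot: [2.258, 2.182, -0.002]
wrist_force: [-0.2, -6.0, 0.5]
finger_gap: 0.109
finger_force: 40.0
```

```bash
python3 -m crank '{"angular":[[0,0,0],[0,0,0],[0,0,0],[0,0,0],[0,0,5],[0,0,12],[0,0,18],[0,0,23]],"offset":[[0,0,0],[0,0,0],[0,0,30],[0,0,75],[-35,-31,75],[-72,-63,75],[-108,-95,75],[-143,-126,75]],"jaw":[0.6,0.5,0.4,0.2,0,0,0,0]}'
python3 - <<'E'
from h import *
p,d,c=snap('wrist','w3');
o=robot.get_obs();m=R.from_rotvec(o['eef_rot']).as_matrix();print(o['eef_pos'],np.degrees(np.arctan2(m[1,1],m[0,1])))
E
```

```text
clock: 11.25
eef_pos: [0.4576, 0.0777, 0.1399]
eef_rot: [1.774, 2.592, 0.001]
wrist_force: [-0.2, -0.4, -1.0]
finger_gap: 0.974
finger_force: 0.0
[0.45108298 0.07538717 0.13895659] 21.442408400931495
```

View pics/w3.png

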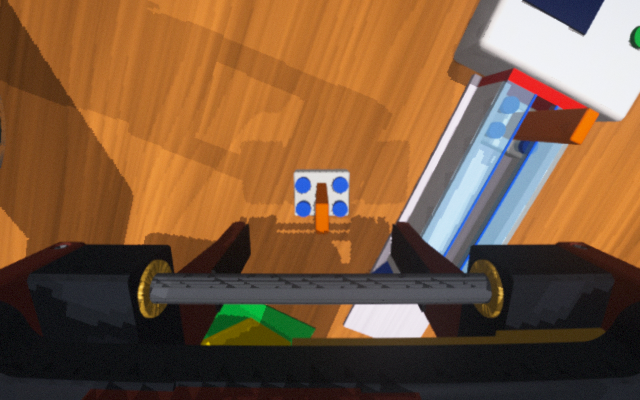

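The wrist view shows carrier A standing at the red stop under the cover (plate at 560,125), and B square and centred between the fingers at (322,205). Gripping B.

```bash
python3 -m crank '{"angular":[[0,0,0],[0,0,0],[0,0,0],[0,0,0],[0,0,0],[0,0,0],[0,0,0],[0,0,0]],"offset":[[0,0,-15],[0,0,-45],[0,0,-70],[0,0,-83],[0,0,-83],[0,0,-83],[0,0,-83],[0,0,-83]],"jaw":[0,0,0,0,0,0.8,1,1]}' 40
python3 -m crank '{"angular":[[0,0,0],[0,0,0],[0,0,0],[0,0,0],[0,0,0],[0,0,0],[0,0,0],[0,0,0]],"offset":[[0,0,0],[0,0,0],[0,0,0],[0,0,0],[0,0,0],[0,0,10],[0,0,25],[0,0,40]],"jaw":[1,1,1,1,1,1,1,1]}'
```

```text
clock: 12.3
eef_pos: [0.4591, 0.0784, 0.0572]
eef_rot: [1.778, 2.589, 0.001]
wrist_force: [-0.4, 0.2, -0.0]
finger_gap: 0.698
finger_force: 0.0
clock: 13.3
eef_pos: [0.4584, 0.0783, 0.0974]
eef_rot: [-1.779, -2.589, 0.0]
wrist_force: [-0.0, -0.3, -1.2]
finger_gap: 0.109
finger_force: 40.0
```

```bash
python3 -m crank '{"angular":[[0,0,-3],[0,0,-6],[0,0,-10],[0,0,-14],[0,0,-18],[0,0,-21],[0,0,-23],[0,0,-23]],"offset":[[5,-20,20],[20,-40,30],[40,-60,30],[62,-80,30],[85,-98,30],[110,-112,30],[135,-112,30],[135,-112,30]],"jaw":[1,1,1,1,1,1,1,1]}'
python3 -m crank '{"angular":[[0,0,0],[0,0,0],[0,0,0],[0,0,0],[0,0,0],[0,0,0],[0,0,0],[0,0,0]],"offset":[[0,0,0],[0,0,-15],[0,0,-30],[0,0,-45],[0,0,-54],[0,0,-60],[0,0,-62],[0,0,-62]],"jaw":[1,1,1,1,1,1,1,1]}'
python3 - <<'E'
from h import *
o=robot.get_obs();m=R.from_rotvec(o['eef_rot']).as_matrix();print(o['eef_pos'],np.degrees(np.arctan2(m[1,1],m[0,1])))
p,d,c=snap('wrist','w4');X=cloud(d,c)
for u,v in [(320,187),(290,187),(352,187),(320,265)]: print(X[v,u].round(4),p[v,u])
E
```

```text
clock: 14.3
eef_pos: [0.5952, -0.0341, 0.1271]
eef_rot: [2.259, 2.182, 0.002]
wrist_force: [-0.5, -0.8, -2.0]
finger_gap: 0.11
finger_force: 40.0
clock: 15.3
eef_pos: [0.5938, -0.0337, 0.0648]
eef_rot: [2.259, 2.183, 0.0]
wrist_force: [-0.2, 0.1, -0.8]
finger_gap: 0.113
finger_force: 40.0
[ 0.59377922 -0.03371869  0.06477005] -1.9719718749854263
[ 0.595  -0.0127  0.0175] [135 132 135]
[ 0.5725 -0.0121  0.0169] [133 132 131]
[ 0.6189 -0.0134  0.0176] [137 133 136]
[ 0.5944 -0.0297  0.1085] [241 118   0]
```

```bash
python3 -m crank '{"angular":[[0,0,0],[0,0,0],[0,0,0],[0,0,0],[0,0,0],[0,0,0],[0,0,0],[0,0,0]],"offset":[[0,0,-1],[0,0,-1],[0,10,-1],[0.3,20,-1],[0.6,30,-1],[1,40,-1],[1.4,50,-1],[2,60,-1]],"jaw":[1,1,1,1,1,1,1,1]}'
python3 -m crank '{"angular":[[0,0,0],[0,0,0],[0,0,0],[0,0,0],[0,0,0],[0,0,0],[0,0,0],[0,0,0]],"offset":[[0.4,12,0],[0.8,24,0],[1.2,36,0],[1.7,48,0],[2.2,60,0],[2.7,72,0],[3.2,84,0],[4,110,0]],"jaw":[1,1,1,1,1,1,1,1]}'
```

```text
clock: 16.35
eef_pos: [0.5956, 0.0271, 0.0636]
eef_rot: [-2.259, -2.183, 0.0]
wrist_force: [0.5, -0.6, -2.0]
finger_gap: 0.112
finger_force: 40.0
clock: 17.35
eef_pos: [0.5997, 0.1365, 0.0636]
eef_rot: [2.261, 2.181, -0.0]
wrist_force: [0.5, -0.1, -1.5]
finger_gap: 0.113
finger_force: 40.0
```

```bash
python3 -m crank '{"angular":[[0,0,0],[0,0,0],[0,0,0],[0,0,0],[0,0,0],[0,0,0],[0,0,0],[0,0,0]],"offset":[[0,4,0],[0,8,0],[0.2,11,0],[0.4,14,0],[0.5,16,0],[0.6,18,0],[0.7,20,0],[0.8,22,0]],"jaw":[1,1,1,1,1,1,1,1]}'
```

```text
clock: 18.35
eef_pos: [0.6003, 0.1584, 0.0636]
eef_rot: [-2.259, -2.183, 0.0]
wrist_force: [0.4, 0.5, -1.5]
finger_gap: 0.113
finger_force: 40.0
```

```bash
python3 -m crank '{"angular":[[0,0,0],[0,0,0],[0,0,0],[0,0,0],[0,0,0],[0,0,0],[0,0,0],[0,0,0]],"offset":[[0,1,0],[0,2,0],[0,3,0],[0,4,0],[0,4.5,0],[0,5,0],[0,5,0],[0,5,0]],"jaw":[1,1,1,1,1,1,1,1]}'
```

```text
clock: 19.35
eef_pos: [0.6003, 0.1615, 0.0637]
eef_rot: [2.258, 2.182, -0.004]
wrist_force: [0.2, -7.0, 1.1]
finger_gap: 0.112
finger_force: 40.0
```

Both carriers are seated (7 N contact against the stop). Next I release and go above the jug, logging joint readings so I can fit the kinematics for the pour.

```bash
cat >> h.py <<'E'
def log():
    o=robot.get_obs(); open('log.txt','a').write(repr((list(o['q']),list(o['eef_pos']),list(o['eef_rot'])))+'\n')
    m=R.from_rotvec(o['eef_rot']).as_matrix(); print('q',o['q'].round(3),'p',o['eef_pos'].round(4),'yawy',np.degrees(np.arctan2(m[1,1],m[0,1])).round(2),'z',m[:,2].round(3))
E
L='python3 -c "from h import *;log()"'; eval $L
python3 -m crank '{"angular":[[0,0,0],[0,0,0],[0,0,0],[0,0,10],[0,0,20],[0,0,30],[0,0,40],[0,0,48]],"offset":[[0,0,0],[0,0,0],[0,0,30],[0,0,80],[-20,-50,120],[-40,-100,150],[-60,-150,180],[-80,-200,186]],"jaw":[0.6,0.5,0.4,0.2,0,0,0,0]}'; eval $L
python3 -m crank '{"angular":[[0,0,10],[0,0,20],[0,0,29],[0,0,29],[0,0,29],[0,0,29],[0,0,29],[0,0,29]],"offset":[[-20,-35,0],[-40,-70,0],[-64,-99,0],[-64,-99,0],[-64,-99,0],[-64,-99,0],[-64,-99,0],[-64,-99,0]],"jaw":[0,0,0,0,0,0,0,0]}'; eval $L
python3 -m crank '{"angular":[[10,0,0],[20,0,0],[20,0,0],[20,0,0],[20,-10,0],[20,-20,0],[20,-20,0],[20,-20,0]],"offset":[[0,0,0],[0,0,0],[0,0,0],[0,0,0],[0,0,0],[0,0,0],[0,0,0],[0,0,0]],"jaw":[0,0,0,0,0,0,0,0]}';eval $L
python3 -m crank '{"angular":[[-10,0,0],[-20,0,0],[-20,0,0],[-20,0,0],[-20,10,0],[-20,20,0],[-20,20,0],[-20,20,0]],"offset":[[0,0,0],[0,0,0],[0,0,0],[0,0,0],[0,0,0],[0,0,0],[0,0,0],[0,0,0]],"jaw":[0,0,0,0,0,0,0,0]}';eval $L
python3 - <<'E'
from h import *
for n in ('top','scene'): snap(n,n+'3')
E
```

```text
q [ 0.153  0.561  1.614 -0.003  0.967  0.189] p [0.6003 0.1615 0.0637] yawy -1.95 z [-0.    -0.003 -1.   ]
clock: 20.35
eef_pos: [0.5212, -0.0379, 0.2522]
eef_rot: [1.166, 2.912, 0.002]
wrist_force: [0.5, -0.5, 0.3]
finger_gap: 0.976
finger_force: 0.0
q [-0.205  0.217  1.639  0.     1.28  -1.014] p [ 0.5212 -0.0379  0.2522] yawy 46.36 z [ 0.005 -0.001 -1.   ]
clock: 21.35
eef_pos: [0.4566, -0.1352, 0.2495]
eef_rot: [-0.408, -3.115, -0.0]
wrist_force: [-0.6, 0.1, -0.6]
finger_gap: 0.999
finger_force: 0.0
q [-0.433  0.153  1.73  -0.     1.26  -1.743] p [ 0.4566 -0.1352  0.2495] yawy 75.06 z [-0.  0. -1.]
clock: 22.35
eef_pos: [0.457, -0.1357, 0.2505]
eef_rot: [0.362, 2.766, 0.554]
wrist_force: [0.5, -0.8, 1.5]
finger_gap: 0.996
finger_force: 0.0
q [-0.837  0.118  1.894  0.528  1.208 -2.359] p [ 0.457  -0.1357  0.2505] yawy 78.31 z [ 0.334  0.333 -0.882]
clock: 23.35
eef_pos: [0.456, -0.1361, 0.2487]
eef_rot: [-0.41, -3.114, -0.003]
wrist_force: [0.3, -0.3, 0.1]
finger_gap: 0.998
finger_force: 0.0
q [-0.437  0.153  1.731  0.002  1.258 -1.746] p [ 0.456  -0.1361  0.2487] yawy 74.99 z [-0.     0.002 -1.   ]
```

View pics/scene3.png

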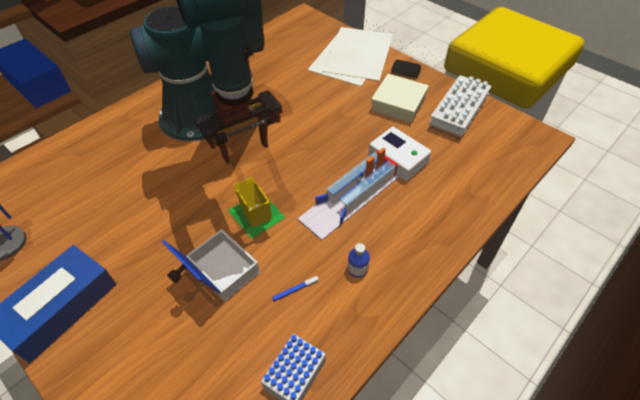

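The scene view shows both plates at the stop (370,160 and 380,155), with the jug, bottle and pen undisturbed. Now I fit the kinematics and plan the pour.

```bash
cat > kin.py <<'E'
from h import *
from scipy.optimize import least_squares
def fk(q,k):
    a1,e,h,L2,o3,L3,d,ew=k
    R1=R.from_euler('z',q[0]).as_matrix(); R2=R1@R.from_euler('y',q[1]).as_matrix(); R3=R2@R.from_euler('y',q[2]).as_matrix()
    R4=R3@R.from_euler('z',q[3]).as_matrix(); R5=R4@R.from_euler('y',q[4]).as_matrix(); R6=R5@R.from_euler('z',q[5]).as_matrix()
    p=R1@[a1,e,h]+R2@[0,0,L2]+R3@[o3,0,L3]+R5@[ew,0,d]
    return p,R6
rows=[eval(l,{'array':np.array,'np':np}) for l in open('log.txt')]
rows.append(([1.08086546e+00,3.59492476e-01,1.51141118e+00,-2.4e-05,1.27248675e+00,-1.15086833e-01],[0.21936364,0.55773422,0.22182513],[-5.85255682e-01,-3.08607282e+00,2.7e-03]))
rows.append(([0.5342,0.2267,1.7055,-0.0008,1.2099,0.5488],[0.3981,0.3152,0.2224],[2.237,2.205,-.001]))
res=lambda k:np.concatenate([(fk(q,k)[0]-p) for q,p,r in rows]+[np.r_[k[0],k[4],k[7]]*1e-3])
K=least_squares(res,[0,.07,.35,.4,0,.4,.2,0]).x
LO=np.array([-2.97,-1.01,.21,-.96,.2,-2.98]);HI=np.array([2.97,2.36,2.38,4.11,2.71,2.98])
def ik(p,Rt,q0):
    f=lambda q:np.r_[(fk(q,K)[0]-p)*5,(R.from_matrix(fk(q,K)[1]@Rt.T)).as_rotvec()]
    s=least_squares(f,np.clip(q0,LO+.01,HI-.01),bounds=(LO,HI)); return s.x,np.abs(s.fun).max()
E
python3 - <<'E'
from kin import *
np.set_printoptions(precision=3,suppress=True)
print(K, 'res mm',1000*np.abs(res(K)).max())
for q,p,r in rows: print(np.degrees((R.from_rotvec(r)*R.from_matrix(fk(q,K)[1]).inv()).magnitude()).round(2))
# pour: path from jug pose to pour tilt for several yaw
q00=np.array(rows[4][0])
for yaw in (-40,-15,0,15):   # world yaw of jug own x = tool z heading when tipped
    c,s=np.cos(np.radians(yaw)),np.sin(np.radians(yaw)); u=np.array([c,s,0]); ya=np.array([-s,c,0])
    R0=np.stack([np.cross(ya,[0,0,-1]),ya,[0,0,-1]],1)
    lip=np.array([.53,-.295,.075])
    q=q00.copy();out=[]
    for t in range(0,86,5):
        # tilt: tool z from down to heading u, rotation about -ya
        T=R.from_rotvec(-ya*np.radians(t)).as_matrix()
        g75=lip-(np.array([0,0,25e-3]) + -70e-3*u)@R.from_rotvec(-ya*np.radians(75)).as_matrix().T
        Rt=T@R0; p=g75+Rt[:,2]*.019
        q,e=ik(p,Rt,q); out.append((t,q.round(2),round(e,4)))
    print(yaw,g75); [print(*o) for o in out[::2]]
E
```

```text
[-0.     0.069  0.267  0.611  0.112  0.434  0.381 -0.   ] res mm 0.11218873835888118
90.0
90.0
90.0
90.0
90.0
90.0
90.01
-40 [ 0.562 -0.322  0.136]
0 [-0.63  0.53  1.51  0.    1.1   0.07] 0.0
10 [-0.62  0.46  1.66 -0.02  0.85  0.09] 0.0
20 [-0.61  0.41  1.81 -0.06  0.58  0.13] 0.0
30 [-0.6   0.39  1.95 -0.18  0.29  0.26] 0.0
40 [-0.53  0.4   2.01 -0.96  0.2   1.09] 0.0818
50 [-0.53  0.39  2.   -0.96  0.2   1.09] 0.1957
60 [-0.53  0.37  2.   -0.96  0.2   1.1 ] 0.3092
70 [-0.53  0.36  2.   -0.96  0.2   1.1 ] 0.4225
80 [-0.53  0.34  1.99 -0.96  0.2   1.1 ] 0.5358
-15 [ 0.571 -0.306  0.136]
0 [-0.6   0.53  1.51  0.    1.1  -0.34] 0.0
10 [-0.63  0.46  1.66  0.08  0.86 -0.42] 0.0
20 [-0.68  0.41  1.8   0.24  0.62 -0.59] 0.0
30 [-0.73  0.39  1.95  0.62  0.4  -0.99] 0.0
40 [-0.78  0.41  2.08  1.5   0.33 -1.91] 0.0
50 [-0.84  0.48  2.2   2.18  0.53 -2.64] 0.0
60 [-0.9   0.62  2.3   2.4   0.87 -2.96] 0.0
70 [-0.97  0.71  2.31  2.34  1.08 -2.98] 0.0745
80 [-1.03  0.8   2.3   2.27  1.25 -2.98] 0.1518
0 [ 0.572 -0.295  0.136]
0 [-0.58  0.52  1.52  0.    1.1  -0.58] 0.0
10 [-0.64  0.46  1.65  0.13  0.89 -0.72] 0.0
20 [-0.71  0.42  1.78  0.35  0.7  -0.96] 0.0
30 [-0.79  0.41  1.91  0.73  0.56 -1.37] 0.0
40 [-0.87  0.43  2.02  1.25  0.54 -1.94] 0.0
50 [-0.95  0.5   2.12  1.68  0.68 -2.45] 0.0
60 [-1.03  0.62  2.2   1.91  0.91 -2.79] 0.0
70 [-1.09  0.76  2.23  1.98  1.15 -2.98] 0.0124
80 [-1.14  0.85  2.2   1.91  1.31 -2.98] 0.0685
15 [ 0.571 -0.284  0.136]
0 [-0.57  0.52  1.54  0.    1.09 -0.83] 0.0
10 [-0.65  0.47  1.65  0.17  0.93 -1.01] 0.0
20 [-0.74  0.44  1.75  0.41  0.8  -1.27] 0.0
30 [-0.83  0.44  1.85  0.73  0.73 -1.61] 0.0
40 [-0.92  0.47  1.94  1.06  0.75 -2.  ] 0.0
50 [-1.01  0.54  2.01  1.34  0.85 -2.35] 0.0
60 [-1.09  0.64  2.06  1.52  1.01 -2.63] 0.0
70 [-1.15  0.76  2.09  1.62  1.19 -2.83] 0.0
80 [-1.19  0.9   2.09  1.66  1.38 -2.98] 0.0034
```

Run:
```python
from kin import *
np.set_printoptions(precision=4,suppress=True)
q,p,r=rows[4]; D=R.from_matrix(fk(q,K)[1]).inv()*R.from_rotvec(r); print('roll',D.as_rotvec())
for n in('top3','scene3'):
    p,d,c=load(n);X=cloud(d,c);H=hsv(p);Hh,s,v=[H[...,i].astype(int) for i in range(3)]
    b=(Hh>105)&(Hh<125)&(s>150)&(X[...,2]>.06)&(abs(X[...,0]-.52)<.08)&(abs(X[...,1]+.385)<.05)
    P=X[b]; 
    for _ in range(3):
        A=np.c_[P[:,0],P[:,2],np.ones(len(P))]; w,*_=np.linalg.lstsq(A,P[:,1],rcond=None); e=abs(A@w-P[:,1]); P=P[e<.006]
    print(n,'lid y = %.3f x + %.3f z + %.4f'%tuple(w),len(P),'angle',90+np.degrees(np.arctan(-w[1])),'y at z.05,.1,.15',[w@[.52,z,1] for z in(.05,.1,.15)],'zmax',np.percentile(P[:,2],99.5),'x',np.percentile(P[:,0],[1,99]))
    rim=(s<60)&(X[...,2]>.044)&(X[...,2]<.056)&(abs(X[...,0]-.52)<.09)&(X[...,1]<-.22)&(X[...,1]>-.38)
    print('rim',rim.sum(),cv2.minAreaRect((X[rim][:,:2]*1000).astype(np.float32)))
    k=(v<60)&(X[...,2]>.08)&(abs(X[...,0]-.52)<.05)&(X[...,1]<-.39)&(X[...,1]>-.48); print('knob',X[k].mean(0) if k.sum() else 0,k.sum())
    y=(Hh>22)&(Hh<33)&(s>150)&(X[...,2]>.069)&(abs(X[...,0]-.45)<.1); print('jug',cv2.minAreaRect((X[y][:,:2]*1000).astype(np.float32)))
```

```text
roll [-0.     -0.      1.5708]
top3 lid y = 0.079 x + -0.301 z + -0.3872 62 angle 106.73531075122932 y at z.05,.1,.15 [np.float64(-0.3611259738732395), np.float64(-0.37616028698900655), np.float64(-0.3911946001047735)] zmax 0.1581362887930593 x [0.5731 0.5873]
rim 0 ((0.0, 0.0), (0.0, 0.0), 0.0)
knob [ 0.5159 -0.4242  0.1249] 11
jug ((416.3218078613281, -133.91819763183594), (40.70973205566406, 64.35340118408203), 76.20460510253906)
scene3 lid y = -0.012 x + -0.322 z + -0.3340 280 angle 107.83323805538389 y at z.05,.1,.15 [np.float64(-0.3563481400092819), np.float64(-0.37243338540664006), np.float64(-0.3885186308039982)] zmax 0.15687533188539934 x [0.4566 0.586 ]
rim 403 ((520.024658203125, -306.1740417480469), (118.35106658935547, 143.36923217773438), 89.93305969238281)
knob [ 0.523  -0.4132  0.1245] 124
jug ((437.183837890625, -131.20057678222656), (58.78679656982422, 103.9610595703125), 74.23174285888672)
```

```bash
cat >> kin.py <<'E'
_fk=fk
def fk(q,k):
    p,M=_fk(q,k); return p,M@R.from_euler('z',90,degrees=True).as_matrix()
E
python3 - <<'E'
from kin import *
np.set_printoptions(precision=3,suppress=True)
q00=np.array(rows[4][0]); q00[5]+=np.pi
for yaw,lip in ((-15,(.545,-.29,.09)),(-8,(.545,-.288,.09)),(-15,(.545,-.29,.105))):
    lip=np.array(lip)
    c,s=np.cos(np.radians(yaw)),np.sin(np.radians(yaw)); u=np.array([c,s,0]); ya=np.array([-s,c,0])
    R0=np.stack([np.cross(-ya,[0,0,-1]),-ya,[0,0,-1]],1)
    g=lip-(np.array([0,0,25e-3])-70e-3*u)@R.from_rotvec(-ya*np.radians(75)).as_matrix().T
    q=q00.copy(); q,e=ik(np.array([.456,-.136,.16]),R0,q); print('lift',q,e)
    print(yaw,'grasp pt',g,'tilt axis',-ya)
    for t in range(0,86,5):
        Rt=R.from_rotvec(-ya*np.radians(t)).as_matrix()@R0; p=g+Rt[:,2]*.019
        q,e=ik(p,Rt,q); print(t,p,q.round(2),round(e,4))
E
```

```text
lift [-0.435  0.255  1.848 -0.     1.039  1.397] 1.660344003645481e-15
-15 grasp pt [ 0.586 -0.301  0.151] tilt axis [-0.259 -0.966 -0.   ]
0 [ 0.586 -0.301  0.132] [-0.58  0.53  1.47  0.    1.14  1.25] 0.0
5 [ 0.587 -0.301  0.132] [-0.6   0.49  1.55  0.03  1.02  1.22] 0.0
10 [ 0.589 -0.302  0.132] [-0.61  0.45  1.62  0.08  0.9   1.18] 0.0
15 [ 0.591 -0.302  0.133] [-0.63  0.42  1.7   0.13  0.78  1.12] 0.0
20 [ 0.592 -0.303  0.133] [-0.65  0.4   1.77  0.21  0.66  1.03] 0.0
25 [ 0.594 -0.303  0.134] [-0.67  0.39  1.84  0.34  0.54  0.9 ] 0.0
30 [ 0.595 -0.303  0.135] [-0.7   0.38  1.91  0.54  0.42  0.69] 0.0
35 [ 0.596 -0.304  0.136] [-0.72  0.38  1.98  0.87  0.34  0.34] 0.0
40 [ 0.598 -0.304  0.137] [-0.75  0.39  2.05  1.36  0.31 -0.16] 0.0
45 [ 0.599 -0.304  0.138] [-0.77  0.41  2.11  1.83  0.37 -0.66] 0.0
50 [ 0.6   -0.305  0.139] [-0.8   0.45  2.17  2.14  0.49 -0.99] 0.0
55 [ 0.601 -0.305  0.14 ] [-0.83  0.51  2.22  2.31  0.64 -1.2 ] 0.0
60 [ 0.602 -0.305  0.142] [-0.85  0.57  2.27  2.41  0.81 -1.34] 0.0
65 [ 0.602 -0.305  0.143] [-0.88  0.66  2.31  2.47  0.99 -1.45] 0.0
70 [ 0.603
[... 2285 characters left out ...]
.79  0.37  0.43] 0.0
40 [ 0.598 -0.304  0.152] [-0.75  0.36  2.03  1.24  0.32 -0.04] 0.0
45 [ 0.599 -0.304  0.153] [-0.77  0.38  2.1   1.72  0.36 -0.54] 0.0
50 [ 0.6   -0.305  0.154] [-0.8   0.42  2.16  2.06  0.46 -0.9 ] 0.0
55 [ 0.601 -0.305  0.155] [-0.83  0.47  2.21  2.26  0.61 -1.14] 0.0
60 [ 0.602 -0.305  0.157] [-0.85  0.53  2.26  2.38  0.78 -1.3 ] 0.0
65 [ 0.602 -0.305  0.158] [-0.88  0.61  2.31  2.45  0.96 -1.41] 0.0
70 [ 0.603 -0.306  0.16 ] [-0.9   0.7   2.34  2.48  1.14 -1.51] 0.0
75 [ 0.604 -0.306  0.161] [-0.92  0.8   2.36  2.49  1.33 -1.58] 0.0
80 [ 0.604 -0.306  0.163] [-0.93  0.91  2.37  2.48  1.5  -1.65] 0.0
85 [ 0.604 -0.306  0.164] [-0.94  1.    2.37  2.46  1.66 -1.71] 0.0
```

```bash
python3 -m crank '{"angular":[[0,0,-10],[0,0,-20],[0,0,-30],[0,0,-40],[0,0,-50],[0,0,-60],[0,0,-70],[0,0,-80]],"offset":[[0,0,-10],[0,0,-20],[0,0,-30],[0,0,-40],[0,0,-50],[0,0,-60],[0,0,-70],[0,0,-80]],"jaw":[0,0,0,0,0,0,0,0]}' 10
python3 -m crank '{"angular":[[0,0,-10],[0,0,-20],[0,0,-30],[0,0,-40],[0,0,-50],[0,0,-60],[0,0,-70],[0,0,-80]],"offset":[[0,0,0],[0,0,0],[0,0,0],[0,0,0],[0,0,0],[0,0,0],[0,0,0],[0,0,0]],"jaw":[0,0,0,0,0,0,0,0]}'
python3 -m crank '{"angular":[[0,0,-10],[0,0,-20],[0,0,-20],[0,0,-20],[0,0,-20],[0,0,-20],[0,0,-20],[0,0,-20]],"offset":[[0,0,0],[0,0,0],[0,0,0],[0,0,0],[0,0,0],[0,0,0],[0,0,0],[0,0,0]],"jaw":[0,0,0,0,0,0,0,0]}'
python3 - <<'E'
from h import *
log(); p,d,c=snap('wrist','w5')
E
```

```text
clock: 24.45
eef_pos: [0.4552, -0.1358, 0.1697]
eef_rot: [2.323, 2.114, 0.002]
wrist_force: [-0.2, -0.3, -0.2]
finger_gap: 1.002
finger_force: 0.0
clock: 25.45
eef_pos: [0.4551, -0.1358, 0.17]
eef_rot: [-3.139, -0.127, -0.002]
wrist_force: [-0.1, -0.2, -0.2]
finger_gap: 0.998
finger_force: 0.0
clock: 26.45
eef_pos: [0.4564, -0.1356, 0.1696]
eef_rot: [-3.115, 0.409, -0.0]
wrist_force: [-1.2, -0.8, -0.1]
finger_gap: 0.998
finger_force: 0.0
q [-0.434  0.242  1.836  0.     1.063  1.398] p [ 0.4564 -0.1356  0.1696] yawy -104.95 z [ 0.  0. -1.]
```

View pics/w5.png

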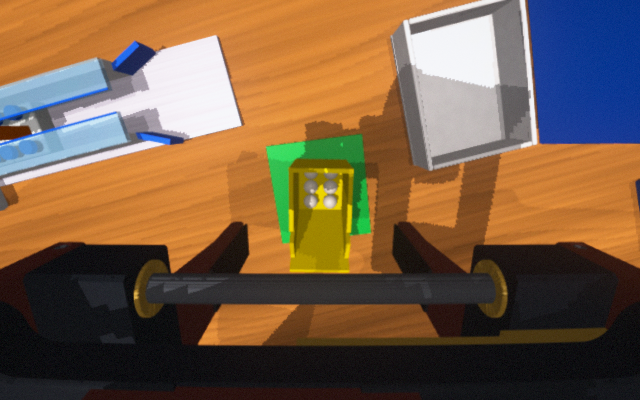

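The wrist view shows the jug centred at (320,215) between the open fingers, spout toward the bottom, with six balls inside. Now I grip and lift it.

```bash
python3 -m crank '{"angular":[[0,0,0],[0,0,0],[0,0,0],[0,0,0],[0,0,0],[0,0,0],[0,0,0],[0,0,0]],"offset":[[0,0,-25],[0,0,-55],[0,0,-85],[0,0,-110],[0,0,-128],[0,0,-136],[0,0,-136],[0,0,-136]],"jaw":[0,0,0,0,0,0,0,0.2]}' 25
python3 -m crank '{"angular":[[0,0,0],[0,0,0],[0,0,0],[0,0,0],[0,0,0],[0,0,0],[0,0,0],[0,0,0]],"offset":[[0,0,0],[0,0,0],[0,0,0],[0,0,0],[0,0,0],[0,0,0],[0,0,0],[0,0,5]],"jaw":[0.3,0.4,0.5,0.5,0.5,0.5,0.5,0.5]}'
python3 -m crank '{"angular":[[0,0,0],[0,0,0],[0,0,0],[0,0,0],[0,0,0],[0,0,0],[0,0,0],[0,0,0]],"offset":[[0,0,5],[0,0,15],[0,0,30],[0,0,45],[0,0,60],[0,0,75],[0,0,90],[0,0,96]],"jaw":[0.5,0.5,0.5,0.5,0.5,0.5,0.5,0.5]}'
```

```text
clock: 27.5
eef_pos: [0.4569, -0.1359, 0.0342]
eef_rot: [3.115, -0.409, 0.002]
wrist_force: [0.7, -0.1, 0.8]
finger_gap: 0.918
finger_force: 0.0
clock: 28.5
eef_pos: [0.4559, -0.1355, 0.0385]
eef_rot: [-3.114, 0.409, 0.002]
wrist_force: [-0.2, 0.1, -1.9]
finger_gap: 0.658
finger_force: 24.9
clock: 29.5
eef_pos: [0.4568, -0.1359, 0.1358]
eef_rot: [3.114, -0.409, 0.003]
wrist_force: [0.3, 0.3, -2.9]
finger_gap: 0.657
finger_force: 24.9
```

```bash
python3 -m crank '{"angular":[[0,0,0],[0,0,1],[0,0,2],[0,0,3],[0,0,4],[0,0,5],[0,0,6],[0,0,7]],"offset":[[8,-10,0],[25,-30,0],[45,-52,0],[65,-76,0],[85,-100,0],[105,-124,0],[122,-145,0],[131,-155,0]],"jaw":[0.5,0.5,0.5,0.5,0.5,0.5,0.5,0.5]}'
python3 -m crank '{"angular":[[-0.7,-5,0],[-1.4,-9.9,0],[-2.1,-14.9,0],[-2.8,-19.8,0],[-3.5,-24.8,0],[-4.2,-29.7,0],[-4.9,-34.7,0],[-5.6,-39.6,0]],"offset":[[1.6,0,0],[3.3,-0.5,0.3],[4.9,-0.7,0.6],[6.4,-0.9,1.1],[8,-1.1,1.8],[9.4,-1.3,2.5],[10.8,-1.5,3.4],[12.1,-1.7,4.4]],"jaw":[0.5,0.5,0.5,0.5,0.5,0.5,0.5,0.5]}'
python3 -m crank '{"angular":[[-0.3,-2.5,0],[-0.7,-5,0],[-1,-7.5,0],[-1.4,-9.9,0],[-1.7,-12.4,0],[-2.1,-14.9,0],[-2.4,-17.3,0],[-2.8,-19.8,0]],"offset":[[0.6,0,0.6],[1.2,-0.2,1.2],[1.8,-0.2,1.8],[2.3,-0.3,2.4],[2.8,-0.4,3],[3.3,-0.5,3.7],[3.8,-0.5,4.4],[4.2,-0.6,5.1]],"jaw":[0.5,0.5,0.5,0.5,0.5,0.5,0.5,0.5]}'
python3 -c "from h import *;log();snap('scene','s4')"
```

```text
clock: 30.5
eef_pos: [0.5881, -0.2923, 0.1335]
eef_rot: [-3.134, 0.219, 0.001]
wrist_force: [0.2, 0.5, -1.8]
finger_gap: 0.659
finger_force: 24.9
clock: 31.5
eef_pos: [0.5996, -0.2889, 0.1379]
eef_rot: [2.926, -0.198, 1.015]
wrist_force: [0.1, 0.4, -2.2]
finger_gap: 0.663
finger_force: 24.9
clock: 32.5
eef_pos: [0.6043, -0.29, 0.1431]
eef_rot: [2.687, -0.179, 1.495]
wrist_force: [0.4, 1.3, -2.1]
finger_gap: 0.662
finger_force: 24.9
q [-0.904  0.546  2.225  2.134  0.779 -1.199] p [ 0.6043 -0.29    0.1431] yawy -97.53 z [ 0.843 -0.11  -0.527]
```

View pics/s4.png

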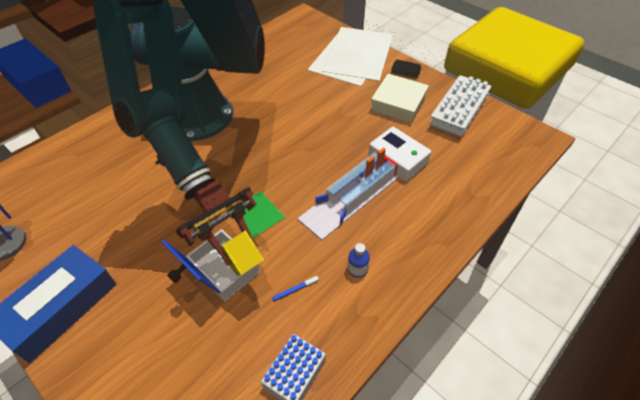

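The arm followed the plan. The jug (240,250) is tipped over the hopper, its lip inside the walls and the gripper clear of the lid at (185,265). Now I tip slowly to about 82° and hold.

```bash
python3 -m crank '{"angular":[[-0.2,-1.3,0],[-0.4,-2.7,0],[-0.6,-4,0],[-0.8,-5.5,0],[-1,-7,0],[-1.2,-8.5,0],[-1.4,-10,0],[-1.6,-11.5,0]],"offset":[[0.2,0,0.4],[0.5,0,0.7],[0.7,0,1.1],[0.9,0,1.5],[1.1,0,2],[1.3,0,2.5],[1.4,0,3],[1.5,0,3.5]],"jaw":[0.5,0.5,0.5,0.5,0.5,0.5,0.5,0.5]}'
python3 -m crank '{"angular":[[-0.2,-1.3,0],[-0.4,-2.7,0],[-0.6,-4,0],[-0.8,-5.5,0],[-1,-7,0],[-1.2,-8.5,0],[-1.4,-10,0],[-1.4,-10,0]],"offset":[[0.1,0,0.4],[0.2,0,0.8],[0.3,0,1.2],[0.3,0,1.6],[0.4,0,2],[0.5,0,2.5],[0.6,0,3],[0.6,0,3]],"jaw":[0.5,0.5,0.5,0.5,0.5,0.5,0.5,0.5]}'
python3 -m crank '{"angular":[[-0.4,-2.5,0],[-0.4,-2.5,0],[-0.4,-2.5,0],[-0.4,-2.5,0],[-0.4,-2.5,0],[-0.4,-2.5,0],[-0.4,-2.5,0],[-0.4,-2.5,0]],"offset":[[0,0,0],[0,0,0],[0,0,0],[0,0,0],[0,0,0],[0,0,0],[0,0,0],[0,0,0]],"jaw":[0.5,0.5,0.5,0.5,0.5,0.5,0.5,0.5]}'
python3 - <<'E'
from h import *
log();p,d,c=snap('scene','s5')
a=cv2.resize(p[170:310,140:300],None,fx=4,fy=4,interpolation=cv2.INTER_CUBIC)
cv2.imwrite('pics/c5.png',a[:,:,::-1])
E
```

```text
clock: 33.55
eef_pos: [0.6063, -0.2899, 0.1466]
eef_rot: [2.513, -0.165, 1.752]
wrist_force: [0.7, 0.6, -1.8]
finger_gap: 0.661
finger_force: 24.9
clock: 34.55
eef_pos: [0.6069, -0.29, 0.149]
eef_rot: [2.344, -0.154, 1.96]
wrist_force: [-0.5, 0.0, -0.9]
finger_gap: 0.659
finger_force: 24.9
clock: 35.55
eef_pos: [0.6067, -0.2899, 0.1501]
eef_rot: [2.295, -0.149, 2.01]
wrist_force: [0.4, 0.1, -1.4]
finger_gap: 0.661
finger_force: 24.9
q [-1.011  0.971  2.325  2.271  1.537 -1.69 ] p [ 0.6067 -0.2899  0.1501] yawy -97.49 z [ 0.983 -0.129 -0.132]
```

View pics/c5.png

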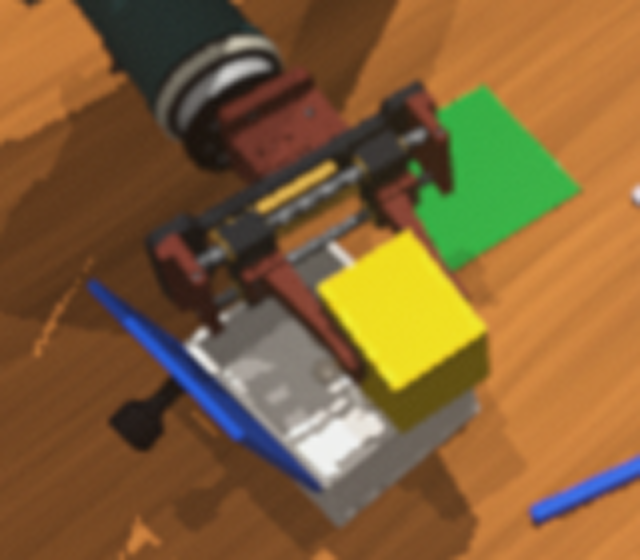

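Tipped 82°, with the weight dropped by about the balls' 0.7 N. I'll give it a final nudge to 86°, then tip back up, retracing the path.

```bash
python3 -m crank '{"angular":[[-0.3,-2,0],[-0.5,-4,0],[-0.5,-4,0],[-0.5,-4,0],[-0.5,-4,0],[-0.3,-2,0],[0,0,0],[0,0,0]],"offset":[[0,0,0],[0,0,0],[0,0,0],[0,0,0],[0,0,0],[0,0,0],[0,0,0],[0,0,0]],"jaw":[0.5,0.5,0.5,0.5,0.5,0.5,0.5,0.5]}'
python3 -m crank '{"angular":[[0.7,5,0],[1.4,9.9,0],[2.1,14.9,0],[2.8,19.8,0],[3.3,23.5,0],[3.8,27,0],[4.2,30,0],[4.6,33,0]],"offset":[[-0.5,0,-1.6],[-1,0,-3.2],[-1.5,0,-4.7],[-2,0.3,-6],[-3,0.4,-7],[-3.6,0.5,-8],[-4.5,0.6,-8.8],[-5,0.7,-9.4]],"jaw":[0.5,0.5,0.5,0.5,0.5,0.5,0.5,0.5]}'
python3 -m crank '{"angular":[[0.6,4,0],[1.1,8,0],[1.7,12,0],[2.2,16,0],[2.9,21,0],[3.6,26,0],[4.3,31,0],[5,36,0]],"offset":[[-1,0,-1],[-2,0,-2],[-3.5,0,-2.8],[-4.6,0.6,-3.5],[-6,0.7,-4.2],[-7.5,0.8,-4.7],[-9,0.9,-5.2],[-10.5,1,-5.5]],"jaw":[0.5,0.5,0.5,0.5,0.5,0.5,0.5,0.5]}'
python3 -c "from h import *;log();snap('wrist','w6')"
```

```text
clock: 36.6
eef_pos: [0.6068, -0.2898, 0.1514]
eef_rot: [2.294, -0.147, 2.011]
wrist_force: [-0.3, -0.5, -0.8]
finger_gap: 0.66
finger_force: 24.9
clock: 37.6
eef_pos: [0.6014, -0.2883, 0.1405]
eef_rot: [2.808, -0.186, 1.28]
wrist_force: [1.0, 0.8, -1.9]
finger_gap: 0.656
finger_force: 24.9
clock: 38.6
eef_pos: [0.5895, -0.2873, 0.1344]
eef_rot: [3.109, -0.21, 0.338]
wrist_force: [-0.3, 0.1, -1.2]
finger_gap: 0.657
finger_force: 24.9
q [-0.622  0.433  1.662  0.141  0.863  1.002] p [ 0.5895 -0.2873  0.1344] yawy -97.68 z [ 0.213 -0.021 -0.977]
```

```bash
python3 -m crank '{"angular":[[0.5,5,0],[1,10,0],[1.2,12.3,0],[1.2,12.3,0],[1.2,12.3,0],[1.2,12.3,0],[1.2,12.3,0],[1.2,12.3,0]],"offset":[[-2,0,0],[-4,0,0],[-14,12,0],[-40,40,0],[-70,75,0],[-100,110,0],[-122,138,0],[-133,152,0]],"jaw":[0.5,0.5,0.5,0.5,0.5,0.5,0.5,0.5]}'
python3 -m crank '{"angular":[[0,0,-1],[0,0,-2],[0,0,-3],[0,0,-4],[0,0,-5],[0,0,-6],[0,0,-7],[0,0,-7]],"offset":[[0,0,0],[0,0,-5],[0,0,-15],[0,0,-25],[0,0,-35],[0,0,-45],[0,0,-50],[0,0,-50]],"jaw":[0.5,0.5,0.5,0.5,0.5,0.5,0.5,0.5]}'
python3 - <<'E'
from h import *
log();snap('wrist','w7');p,d,c=snap('scene','s7')
a=cv2.resize(p[170:310,140:300],None,fx=4,fy=4,interpolation=cv2.INTER_CUBIC)
p2,_,_=load('w7'); a=np.hstack([a[:,:480],cv2.resize(p2[100:380,200:560],None,fx=.88,fy=2)[:560]])
cv2.imwrite('pics/c7.png',a[:,:,::-1]); print(a.shape)
E
```

```text
clock: 39.65
eef_pos: [0.4548, -0.1337, 0.1346]
eef_rot: [3.134, -0.211, 0.007]
wrist_force: [0.9, -0.2, -0.4]
finger_gap: 0.66
finger_force: 24.9
clock: 40.65
eef_pos: [0.458, -0.1361, 0.0847]
eef_rot: [3.113, -0.403, 0.01]
wrist_force: [0.1, -0.0, -0.3]
finger_gap: 0.661
finger_force: 24.9
q [-0.433  0.367  1.926 -0.     0.842  1.395] p [ 0.458  -0.1361  0.0847] yawy -104.77 z [ 0.006 -0.003 -1.   ]
(560, 797, 3)
```

View pics/c7.png

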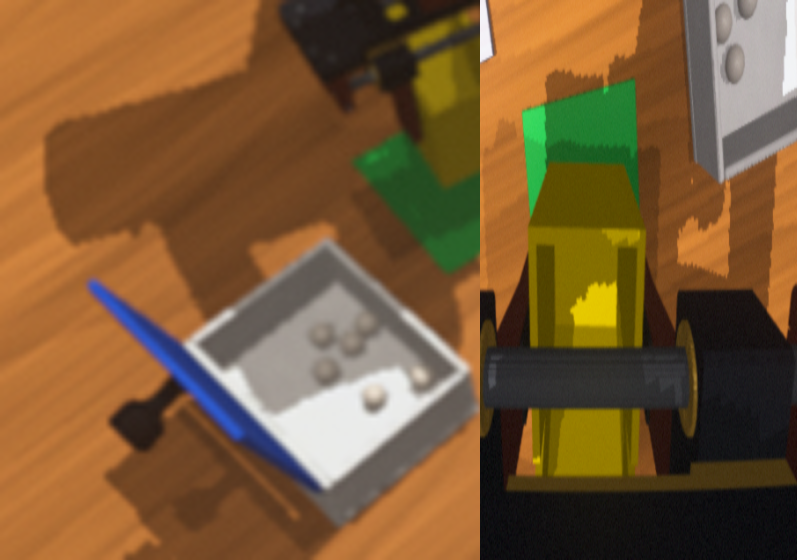

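Six balls are in the hopper: (322,335), (352,345), (367,322), (325,370), (375,397) and (420,377). The jug is empty. I'll check from rim heights that it hangs level.

Run:
```python
from h import *
np.set_printoptions(precision=4,suppress=True)
p,d,c=load('w7');X=cloud(d,c);H=hsv(p)
y=(abs(H[...,0].astype(int)-27)<6)&(H[...,1]>140)&np.isfinite(X[...,2])
yaw=np.radians(-15);u=np.array([np.cos(yaw),np.sin(yaw)])
s=(X[...,:2]-[.458,-.1361])@u
for a in np.arange(-.08,.045,.01):
    m=y&(s>a)&(s<a+.01)
    if m.sum()>5: print(round(a,3),m.sum(),np.percentile(X[m][:,2],[2,50,98]))
```

```text
-0.06 1085 [0.0962 0.1006 0.1042]
-0.05 1819 [0.0862 0.0924 0.1112]
-0.04 693 [0.0622 0.0993 0.1234]
-0.03 1725 [0.0571 0.0606 0.1297]
-0.02 1392 [0.057  0.0586 0.1298]
-0.01 1442 [0.0572 0.0588 0.1169]
-0.0 1133 [0.0577 0.1122 0.1306]
0.01 1176 [0.0919 0.129  0.194 ]
0.02 3220 [0.0706 0.1284 0.1789]
0.03 1990 [0.0565 0.0956 0.129 ]
0.04 29 [-0.0002  0.0009  0.0033]
```

```bash
python3 -m crank '{"angular":[[0,0,0],[0,0,0],[0,0,0],[0,0,0],[0,0,0],[0,0,0],[0,0,0],[0,0,0]],"offset":[[0,0,-10],[0,0,-20],[0,0,-30],[0,0,-38],[0,0,-44],[0,0,-47],[0,0,-49],[0,0,-50]],"jaw":[0.5,0.5,0.5,0.5,0.5,0.5,0.5,0.5]}'
python3 -m crank '{"angular":[[0,0,0],[0,0,0],[0,0,0],[0,0,0],[0,0,0],[0,0,0],[0,0,0],[0,0,0]],"offset":[[0,0,0],[0,0,0],[0,0,0],[0,0,0],[0,0,0],[0,0,0],[0,0,10],[0,0,30]],"jaw":[0.3,0.2,0.1,0,0,0,0,0]}'
python3 -m crank '{"angular":[[0,0,10],[0,0,20],[0,0,30],[0,0,40],[0,0,50],[0,0,60],[0,0,70],[0,0,80]],"offset":[[0,0,50],[0,0,110],[0,0,170],[-10,-30,200],[-10,-70,200],[-10,-110,200],[-10,-160,200],[-10,-200,200]],"jaw":[0,0,0,0,0.5,1,1,1]}'
python3 - <<'E'
from h import *
log();p,d,c=snap('scene','s8')
a=cv2.resize(p[150:310,130:330],None,fx=4,fy=3.7,interpolation=cv2.INTER_CUBIC)
cv2.imwrite('pics/c8.png',a[:,:,::-1])
E
```

```text
clock: 41.75
eef_pos: [0.4583, -0.1363, 0.0352]
eef_rot: [3.113, -0.403, 0.011]
wrist_force: [0.5, -0.8, -0.7]
finger_gap: 0.665
finger_force: 24.9
clock: 42.75
eef_pos: [0.4576, -0.1359, 0.0654]
eef_rot: [3.114, -0.403, 0.008]
wrist_force: [-0.1, -0.4, -0.3]
finger_gap: 0.995
finger_force: 0.0
clock: 43.75
eef_pos: [0.4479, -0.3379, 0.266]
eef_rot: [-2.64, -1.7, -0.011]
wrist_force: [0.7, -0.1, -0.6]
finger_gap: 0.584
finger_force: 0.0
q [-0.774  0.265  1.537  0.007  1.339 -0.349] p [ 0.4479 -0.3379  0.266 ] yawy -24.45 z [ 0.005  0.005 -1.   ]
```

View pics/c8.png

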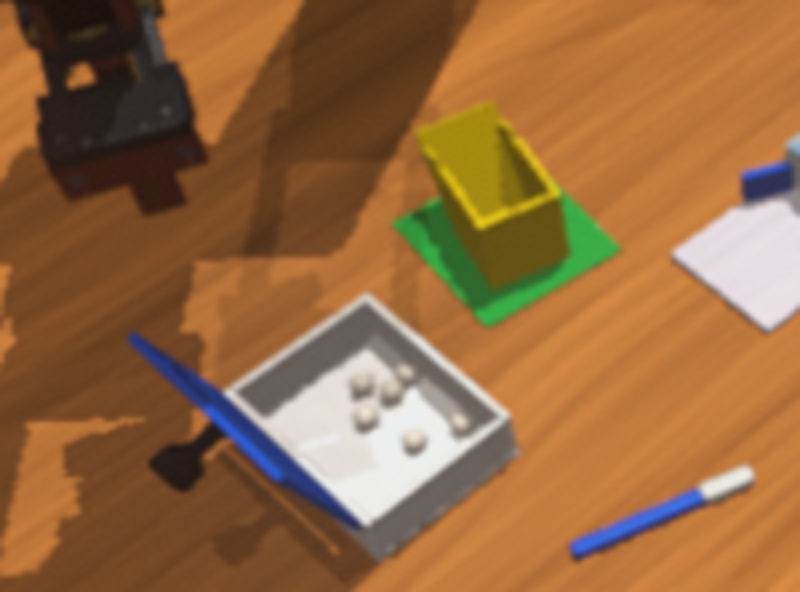

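The scene crop shows the jug standing on the mat at (500,200) and all six balls in the hopper. Next I close the fingers and go behind the lid, beside its knob.

```bash
python3 -m crank '{"angular":[[0,0,5],[0,0,10],[0,0,15],[0,0,20],[0,0,24.5],[0,0,24.5],[0,0,24.5],[0,0,24.5]],"offset":[[8,-25,0],[16,-50,0],[24,-75,0],[32,-97,0],[32,-97,0],[32,-97,-40],[32,-97,-80],[32,-97,-100]],"jaw":[1,1,1,1,1,1,1,1]}'
python3 -m crank '{"angular":[[0,0,0],[0,0,0],[0,0,0],[0,0,0],[0,0,0],[0,0,0],[0,0,0],[0,0,0]],"offset":[[0,0,-10],[0,0,-20],[0,0,-32],[0,3,-32],[0,6,-32],[0,9,-32],[0,12,-32],[0,15,-32]],"jaw":[1,1,1,1,1,1,1,1]}'
python3 - <<'E'
from h import *
log();p,d,c=snap('scene','s9')
a=cv2.resize(p[150:310,130:330],None,fx=4,fy=3.7,interpolation=cv2.INTER_CUBIC)
cv2.imwrite('pics/c9.png',a[:,:,::-1])
E
```

```text
clock: 44.8
eef_pos: [0.4791, -0.4318, 0.1634]
eef_rot: [-2.222, -2.211, -0.01]
wrist_force: [0.1, 0.0, 0.5]
finger_gap: 0.005
finger_force: 0.0
clock: 45.8
eef_pos: [0.4803, -0.418, 0.1334]
eef_rot: [-2.224, -2.214, -0.01]
wrist_force: [-0.6, -0.4, 0.8]
finger_gap: 0.004
finger_force: 0.0
q [-0.828  0.498  1.52   0.007  1.127 -0.827] p [ 0.4803 -0.418   0.1334] yawy -0.25 z [ 0.002  0.007 -1.   ]
```

View pics/c9.png

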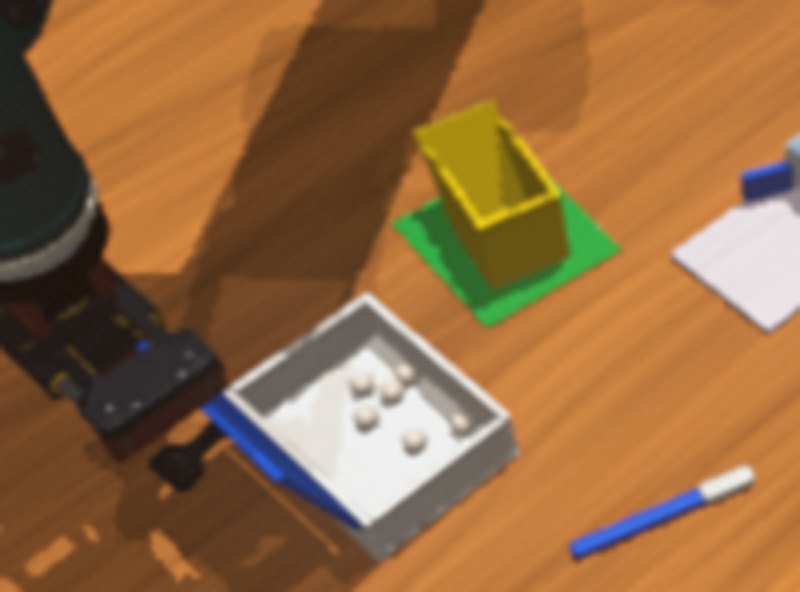

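The crop shows the fingers behind the lid at (150,400), clear of the knob at (180,465). Next, push it past upright.

```bash
python3 -m crank '{"angular":[[0,0,0],[0,0,0],[0,0,0],[0,0,0],[0,0,0],[0,0,0],[0,0,0],[0,0,0]],"offset":[[0,4,0],[0,8,0],[0,12,0],[0,16,0],[0,20,0],[0,24,0],[0,29,0],[0,34,0]],"jaw":[1,1,1,1,1,1,1,1]}'
python3 -m crank '{"angular":[[0,0,0],[0,0,0],[0,0,0],[0,0,0],[0,0,0],[0,0,0],[0,0,0],[0,0,0]],"offset":[[0,5,0],[0,10,0],[0,15,0],[0,20,0],[0,25,0],[0,30,-0.5],[0,35,-1],[0,39,-2]],"jaw":[1,1,1,1,1,1,1,1]}'
python3 -c "from h import *;log()"
```

```text
clock: 46.85
eef_pos: [0.4802, -0.3839, 0.1332]
eef_rot: [-2.224, -2.214, -0.01]
wrist_force: [-1.4, -2.1, 0.8]
finger_gap: 0.006
finger_force: 0.5
clock: 47.85
eef_pos: [0.4801, -0.3448, 0.1311]
eef_rot: [-2.223, -2.214, -0.01]
wrist_force: [-0.3, -0.9, 0.6]
finger_gap: 0.002
finger_force: 0.5
q [-0.744  0.442  1.629  0.007  1.075 -0.743] p [ 0.4801 -0.3448  0.1311] yawy -0.25 z [ 0.001  0.007 -1.   ]
```

```bash
python3 -m crank '{"angular":[[0,0,0],[0,0,0],[0,0,0],[0,0,0],[0,0,0],[0,0,0],[0,0,0],[0,0,0]],"offset":[[0,6,-2],[0,12,-4.5],[0,18.5,-8],[0,25,-12],[0,30.5,-17],[0,36,-22],[0,41,-27.5],[0,45.5,-33.5]],"jaw":[1,1,1,1,1,1,1,1]}'
python3 -m crank '{"angular":[[0,0,0],[0,0,0],[0,0,0],[0,0,0],[0,0,0],[0,0,0],[0,0,0],[0,0,0]],"offset":[[0,2,-3.2],[0,4,-6.5],[0,5.6,-9.8],[0,7.2,-13],[0,8.5,-16.5],[0,9.8,-20],[0,11,-23.5],[0,12,-27]],"jaw":[1,1,1,1,1,1,1,1]}'
python3 -m crank '{"angular":[[0,0,0],[0,0,0],[0,0,0],[0,0,0],[0,0,0],[0,0,0],[0,0,0],[0,0,0]],"offset":[[0,0.5,-2],[0,1,-4],[0,1,-6],[0,1,-8],[0,1,-9.5],[0,1,-11],[0,1,-12],[0,1,-13]],"jaw":[1,1,1,1,1,1,1,1]}'
```

```text
clock: 48.85
eef_pos: [0.4802, -0.2993, 0.0973]
eef_rot: [-2.223, -2.214, -0.01]
wrist_force: [1.2, 0.1, 0.4]
finger_gap: 0.008
finger_force: 0.4
clock: 49.85
eef_pos: [0.4802, -0.2877, 0.0704]
eef_rot: [-2.224, -2.214, -0.01]
wrist_force: [-0.5, 0.9, 0.0]
finger_gap: 0.006
finger_force: 0.2
clock: 50.85
eef_pos: [0.4802, -0.2867, 0.0576]
eef_rot: [-2.223, -2.214, -0.01]
wrist_force: [0.1, 0.2, 0.1]
finger_gap: 0.003
finger_force: 0.2
```

```bash
python3 -m crank '{"angular":[[0,0,0],[0,0,0],[0,0,0],[0,0,0],[0,0,0],[0,0,0],[0,0,0],[0,0,0]],"offset":[[0,0,-0.5],[0,0,-1],[0,0,-1.5],[0,0,-2],[0,0,-2.5],[0,0,-3],[0,0,-3],[0,0,-3]],"jaw":[1,1,1,1,1,1,1,1]}'
python3 - <<'E'
from h import *
log();p,d,c=snap('scene','s10');X=cloud(d,c);H=hsv(p)
b=(abs(H[...,0].astype(int)-115)<10)&(H[...,1]>150)&(abs(X[...,0]-.52)<.08)&(abs(X[...,1]+.305)<.07)
print(b.sum(),np.percentile(X[b],[2,50,98],axis=0).round(4))
a=cv2.resize(p[150:310,130:330],None,fx=4,fy=3.7,interpolation=cv2.INTER_CUBIC)
cv2.imwrite('pics/c10.png',a[:,:,::-1])
E
```

```text
clock: 51.85
eef_pos: [0.4803, -0.2867, 0.0565]
eef_rot: [-2.224, -2.214, -0.01]
wrist_force: [-3.5, 3.1, 18.5]
finger_gap: 0.005
finger_force: 9.4
q [-0.666  0.503  1.763  0.009  0.878 -0.667] p [ 0.4803 -0.2867  0.0565] yawy -0.25 z [ 0.002  0.007 -1.   ]
1761 [[ 0.4558 -0.3544  0.0515]
 [ 0.5358 -0.3147  0.0553]
 [ 0.5864 -0.2524  0.0591]]
```

View pics/c10.png

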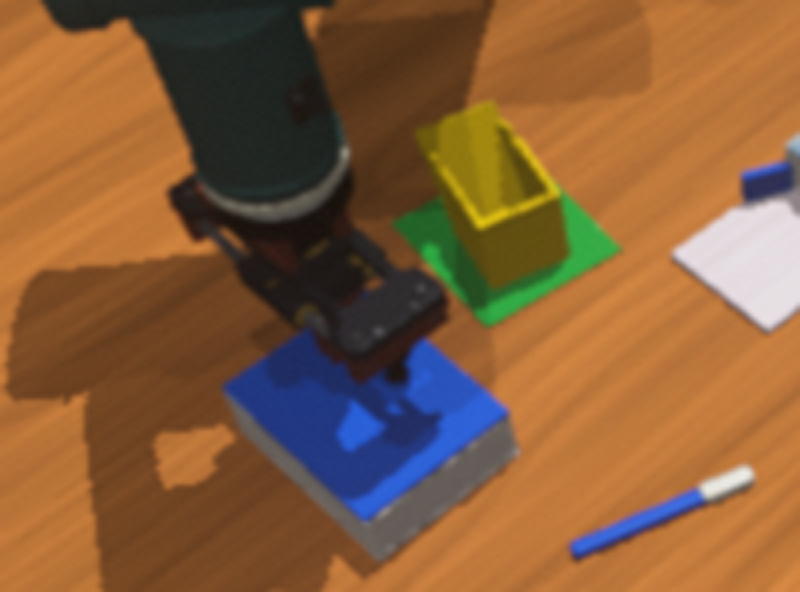

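The lid is flat shut, top at 55 mm and taking 18 N of press. I'll lift off, back away and do a final check of everything.

```bash
python3 -m crank '{"angular":[[0,0,0],[0,0,0],[0,0,0],[0,0,0],[0,0,0],[0,0,0],[0,0,0],[0,0,0]],"offset":[[0,0,2],[0,0,10],[0,0,40],[0,0,80],[-20,0,120],[-50,0,150],[-80,0,180],[-80,0,200]],"jaw":[1,1,1,1,1,1,1,1]}'
python3 - <<'E'
from h import *
p,d,c=snap('scene','s11');X=cloud(d,c);H=hsv(p);h,s=H[...,0].astype(int),H[...,1]
b=(abs(h-115)<10)&(s>150)&(abs(X[...,0]-.52)<.08)&(abs(X[...,1]+.305)<.07)
P=X[b];A=np.c_[P[:,:2],np.ones(len(P))];w=np.linalg.lstsq(A,P[:,2],rcond=None)[0];print('lid slope deg',np.degrees(np.arctan(w[:2])),P[:,2].mean())
o=(h>=3)&(h<17)&(s>170)&(X[...,2]>.065)&(X[...,1]>0)&(X[...,0]>.5)
n,l,st,ce=cv2.connectedComponentsWithStats(o.astype(np.uint8))
for i in range(1,n):
    if st[i,4]>8: print(ce[i],X[l==i].mean(0).round(4))
cv2.imwrite('pics/s11.png',p[60:360,150:500][:,:,::-1].repeat(2,0).repeat(2,1))
E
```

```text
clock: 52.9
eef_pos: [0.3985, -0.2866, 0.2563]
eef_rot: [-2.225, -2.213, -0.009]
wrist_force: [1.0, 0.2, -0.9]
finger_gap: 0.008
finger_force: 0.0
lid slope deg [0.09214749 0.38042435] 0.05549518142028935
[380.77631579 155.67105263] [0.6036 0.2009 0.0881]
[369.74285714 163.85714286] [0.6019 0.155  0.0895]
[637.1 356.9] [1.3082 0.0891 0.1258]
[635.35714286 374.19642857] [1.3077 0.0259 0.1669]
[622.08333333 388.08333333] [1.3085 0.0082 0.1321]
```

View pics/s11.png

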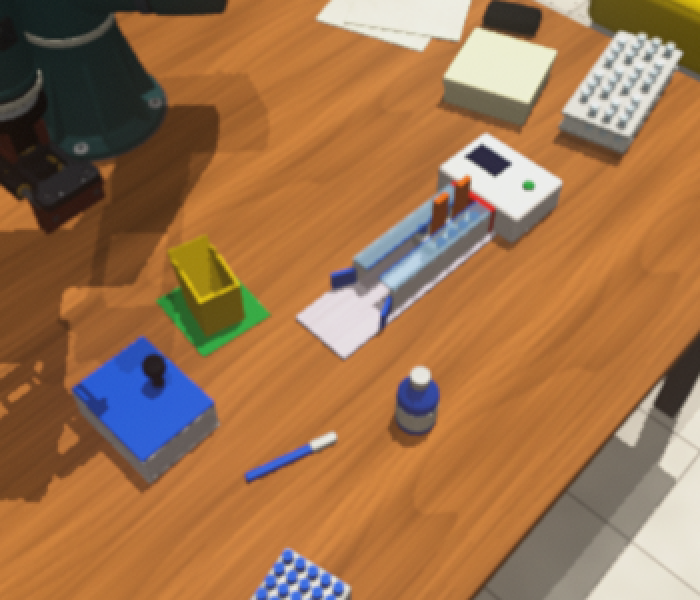

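The final view shows both carriers together at the stop, the jug upright on its mat, the lid flat shut, and the bottle and pen untouched.

```bash
python3 -c "from h import *;print(robot.hand_in())"
```

```text
the job is handed in; nothing more can be done
None
```

I handed the job in at about 53 s: both carriers are under the cover with the first against the red stop, all six balls are in the hopper, the empty jug is upright on its mat, the lid is shut, and the bottle and pen were not touched.

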